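Check a contact probe, then hold it on the marked spot of a tilted specimen

TASK

Take the yellow-gripped contact probe out of its stand and check it first: press its brass spring tip straight down, upright, near the middle of the steel reference pad for about a second, with the tip pushed roughly half-way in. Then lift it off and press the tip inside the red ring on the tilted grey specimen disc, square to the disc's face and again with the spring roughly half-way in, and finish while still holding it there. Press gently, without ever pushing hard; leave the stage's tilt and turn as they are and the other glassware and things alone.

Things in the scene. Friction and masses are not known exactly. Their poses are not given: they have to be found in the camera images.
- probe: loose hand-held contact probe, 0.1 to 0.2 kg, upright in its stand. Origin: centre of the barrel's lower end, z up along the barrel. Steel barrel 18 mm across z=0 to 55 mm, black collar 30 mm across z=55 to 60, square yellow grip 22 x 22 mm z=60 to 104 (flats face its x and y axes), black cap 20 mm across to z=113. A brass spring tip sticks out 12 mm below z=0.
- probe_tip (a point): the lowest point of the probe's brass ball tip (6 mm ball); its z axis is the probe's axis, pointing up to the grip. 12 mm below the probe's origin when free; moves up into the barrel when pressed
- probe_plunger (a joint): how far the spring tip is pushed into the barrel, m: 0 = fully out, 0.008 = the stop; a spring, 0.7 N at 0, 3.5 N half-way (0.004), 6.3 N at the stop
- stand: fixed grey upright tube on a round foot 72 mm across; tube 34 mm outside, about 21 mm inside, its top 75 mm above the counter. Origin at the centre of the underside. The probe's barrel hangs in it with the collar resting on the rim; pull it at least 75 mm straight up to clear
- pad_top (a point): centre of the level top of the reference pad: a bright steel disc 48 mm across on a fixed black round base 68 mm across, top 20 mm above the counter; z up. Stand and pad may be either way round, one left and one right of the stage
- stage: fixed specimen stage, dark base plate 120 x 130 x 12 mm with two aluminium cheeks up to 95 mm high (60 mm to either side along its y) that carry a tilting plate on an axis 80 mm above the counter. Origin at the centre of the underside; at yaw 0 its tilted face leans toward -x, to the robot
- stage_tilt (a joint): tilt of the stage's plate from level, rad, 0.2 to 0.45 at the start, tipping its face to the stage's -x; stiff (about 1.2 N m), stays where it is set
- stage_turn (a joint): turn of the grey specimen disc (76 mm across, 6 mm thick, its face 11 mm over the tilt axis) about its own normal, rad; stiff (about 0.6 N m). It bears a red, a blue and a black ring, all 23 mm from the centre
- red_spot (a point): centre of the red ring (20 mm outside, 14 mm inside, flat print) on the specimen disc's face; z = outward normal of the tilted face
- small_beaker: bystander: small glass beaker 46 mm across, 57 mm high, loose; origin at the centre of its underside
- stopper_2: bystander: black rubber stopper 38 mm across, 30 mm high, loose; origin at the centre of its underside
- sample_tube: bystander: teal sample tube with screw cap 32 mm across, 110 mm high, standing, loose; origin at the centre of its underside
- ref_pad: the reference pad's fixed black base, 68 mm across; origin at the centre of its underside, 20 mm below pad_top
Not all that is in view belongs to the job. Of the things that look like the probe, the larger one is meant. Of the things shaped like the ref_pad, the black one is meant.

How it is judged:
By the outcome, as a careful person would: the job done as asked, in the order asked, and still so for the second after the job is handed in, while the arm keeps its last pose, push and grip.
It also fails if it takes over 58 s, if anything falls off the work surface, if the arm or the gripper's body presses on something with over 40 N, if the wrist force passes 120 N, or if a joint passes its speed limit or range.

ROBOT

A 6-joint arm with a two-finger parallel gripper is mounted at the origin on a cart in front of the work surface, level with it; the furniture and walls round the work are solid. World frame = base frame: x ahead of the robot, y to its left, z up, the work surface at z = 0. Lengths are in m, angles in rad, forces in N, time in s.
With the tool pointing down it reaches from about 0.35 to 0.85 m from the base axis. Payload 8.1 kg.
Tool frame: the origin (TCP) lies at the centre of the arm's flange, where the gripper is bolted on; the fingertips stand 186 mm ahead of it and the grasp point (between the pads) lies 167 mm ahead of it (pinch_z is the x of the grasp point in the tool frame, in m); x points along the fingers, y is the direction in which the jaws open and shut, and the axes are right-handed (so a half turn about x gives the same grasp; the last joint's range is limited). The gripper opens to 93 mm and grips with 3 to 60 N. Pads are 15 mm wide; open, the fingers measure 128 mm over their backs; the gripper's body (75 mm by 188 mm) begins 65 mm behind the grasp point.
Start: joints at [1.235, 0.13, 1.488, -0, 1.523, -0.085], TCP at [0.149, 0.581, 0.405] pointing down, gripper open.
Joint ranges: [-2.96, 2.96], [-0.89, 2.26], [0.02, 2.5], [-1.34, 4.48], [0, 2.73], [-2.66, 2.66]. Speed limits (rad/s): [2.39, 2.39, 2.79, 3.14, 3.14, 3.14].

INTERFACE

Orientations are given as a rotation vector (axis times angle).
In Python, from station import get_obs, capture, get_calibration, finish_job, pinch_z gives the robot as it stands.
- The arm moves only by the tool apply_moves, never from a script. Its argument "moves" is a list of rows, each an object with "fingers": the closure, from 0 (fully open) to 1 (shut); "xyz": the shift along the tool's x, y, z in m, a list of three; "dr": the turn, a rotation vector about the tool's x, y, z in degrees, a list of three. In form: [{"fingers": fingers, "xyz": [x, y, z], "dr": [wx, wy, wz]}, ...]. A call has 1 to 5 rows; each row is the pose to reach, as a shift and turn from the pose commanded when the call began, along the tool's axes at that moment; what a row does not reach only later rows make up. A row lasts 1/8 s, in which the tool goes at most 62.5 mm and 10.7 degrees, less where a joint would pass 70% of its speed; a pose out of reach is approached as far as the arm can. A call with a gripper value outside its range is refused whole. The fingers move at their own pace and stop on an object; the grip force is fixed at half the most. Time passes only in rows, so rows that repeat a pose let the fingers close. It gives the time, the measured TCP pose, the force and the opening at its end, in the units of the state.
- get_obs(): the state, without advancing time (a new reading comes with each control period).
- capture(name): name is "side" or "top" or "wrist"; returns the picture (400x640x3 uint8, red, green, blue); there is no depth.
- get_calibration(name): a dict with "camera_matrix" (3x3 intrinsics, pixels), "k1" (the pictures are not rectified: a ray, as slopes to the right and down, at radius r is drawn at 1 + k1 r^2 times it, then the intrinsics apply), "origin" and "orientation" of the camera in the world. Camera axes: x right, y up, looking along -z (the intrinsics and any distortion apply to the point x, -y, -z); pixel columns grow to the right and rows downward; lengths in m; the calibration is good to about 2 mm. A picture is of the moment at which its call begins: read the wrist's pose just before it. get_calibration takes no time and is no camera call; for the wrist camera it gives the pose at the moment of the call.
- finish_job(): hands the job in, once; it reports no verdict.
The state is a dict: "t": time; "joint_positions": joint angles; "qvel": joint speeds; "effort": joint torques, N m; "eef_pos": TCP position; "tool_rot": TCP orientation; "ft_force": force on the tool from outside, world axes, zero at the start; "torque": the same for the moment, N m; "opening": finger opening in m.
Only numpy, scipy, OpenCV 4.12 (cv2) and the standard library are available. Lean on these libraries where they do the work, as an engineer would, in place of code of your own. Each camera call takes 0.05 s, during which the arm holds its last target.

## Working session

There is one attempt and no reset: what is moved stays moved. The work goes in short steps, Python scripts to look and compute and a tool call to move; the robot and the scene stay as the last step left them, time stands still between calls to the robot, and variables do not carry over. Pictures are saved under pics/ and viewed, and the job is handed in when it is done.

Besides the shell and the picture viewer there is one more tool, called after "Emit:" as a command line: name --argument value ..., lists and objects as JSON in quotes. apply_moves: Moves the arm, as the interface text tells. Its arguments: {"type":"object","properties":{"moves":{"type":"array","items":{"type":"object","properties":{"fingers":{"type":"number"},"xyz":{"type":"array","items":{"type":"number"}},"dr":{"type":"array","items":{"type":"number"}}}}}},"required":["moves"]}

```bash
ls; mkdir -p pics; cat > h.py <<'E'
import numpy as np, cv2, json
from scipy.spatial.transform import Rotation as R
from station import get_obs, capture, get_calibration, finish_job, pinch_z
E
python3 - <<'E'
from h import *
for n in ["side","top","wrist"]:
    c=get_calibration(n); im=capture(n); cv2.imwrite(f"pics/{n}0.png",im[:,:,::-1]); print(n,c)
print(get_obs(),pinch_z)
E
```

```text
pics
side {'camera_matrix': array([[498.34271128,   0.        , 311.60465526],
       [  0.        , 498.34271128, 201.67327225],
       [  0.        ,   0.        ,   1.        ]]), 'k1': -0.12006234382136835, 'origin': array([ 0.26289025, -1.25883181,  0.59112329]), 'orientation': array([ 1.18593543, -0.14335393, -0.1970925 ])}
top {'camera_matrix': array([[416.844966  ,   0.        , 318.24167596],
       [  0.        , 416.844966  , 198.10026602],
       [  0.        ,   0.        ,   1.        ]]), 'k1': -0.018891754904281136, 'origin': array([0.46345531, 0.00207208, 1.36672083]), 'orientation': array([ 0.06999355, -0.05723606, -1.59211921])}
wrist {'camera_matrix': array([[311.50456717,   0.        , 322.47732203],
       [  0.        , 311.50456717, 199.21402886],
       [  0.        ,   0.        ,   1.        ]]), 'k1': -0.0395455183003532, 'origin': array([0.06775336, 0.6018411 , 0.38367194]), 'orientation': array([-0.26159964, -0.20254015,  1.30842221])}
{'t': 0.15, 'joint_positions': array([ 1.23459558e+00,  1.30972106e-01,  1.48899777e+00,  1.34150778e-05,
        1.52299447e+00, -8.54149926e-02]), 'qvel': array([-0.00085836, -0.00187054, -0.00266077,  0.0005497 ,  0.00018134,
       -0.00082482]), 'effort': array([ 6.39114278e-04, -5.60473251e+01, -4.92338026e+01,  7.68388831e-02,
        3.04921414e-02, -7.75610488e-05]), 'eef_pos': array([0.14882867, 0.5810771 , 0.40395477]), 'tool_rot': array([ 0.19582845,  1.56211562, -0.19793561]), 'ft_force': array([-0.31885254,  0.8353794 , -0.27184091]), 'torque': array([ 0.00845192, -0.03765876, -0.01810767]), 'opening': 0.0931271933460549} 0.1673
```

View pics/side0.png

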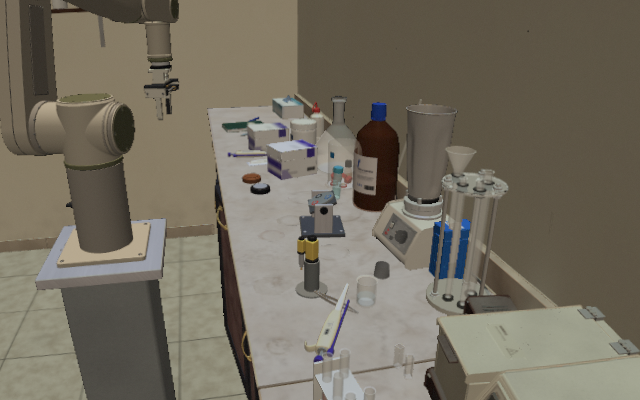

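View pics/top0.png

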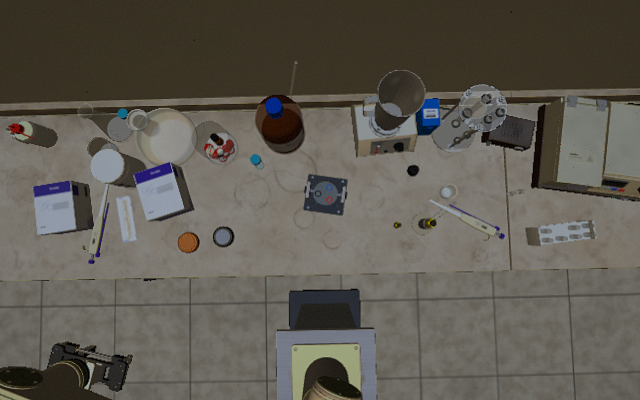

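View pics/wrist0.png

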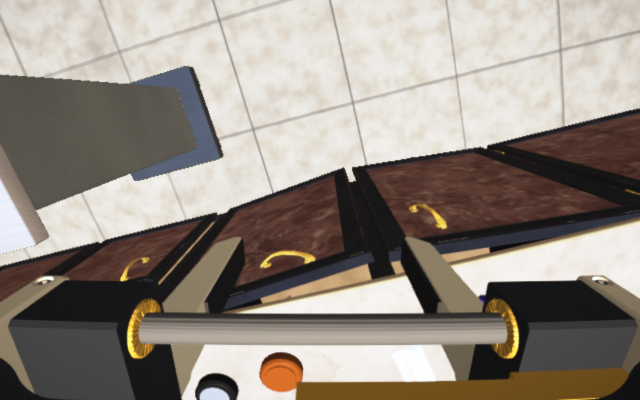

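```bash
python3 - <<'E'
import cv2,numpy as np
t=cv2.imread("pics/top0.png"); s=cv2.imread("pics/side0.png")
def z(im,x,y,w,h,k): return cv2.resize(im[y:y+h,x:x+w],(w*k,h*k),interpolation=cv2.INTER_CUBIC)
a=z(t,290,165,100,60,4); b=z(t,380,190,100,60,4)
c=z(t,170,210,100,60,4); d=z(s,280,180,100,120,4)
cv2.imwrite("pics/cropT.png",np.vstack([np.hstack([a,b]),np.hstack([c,c*0])])); 
cv2.imwrite("pics/cropS.png",np.hstack([d,z(s,230,165,100,120,4)]))
E
```

```text
(no output)
```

View pics/cropT.png

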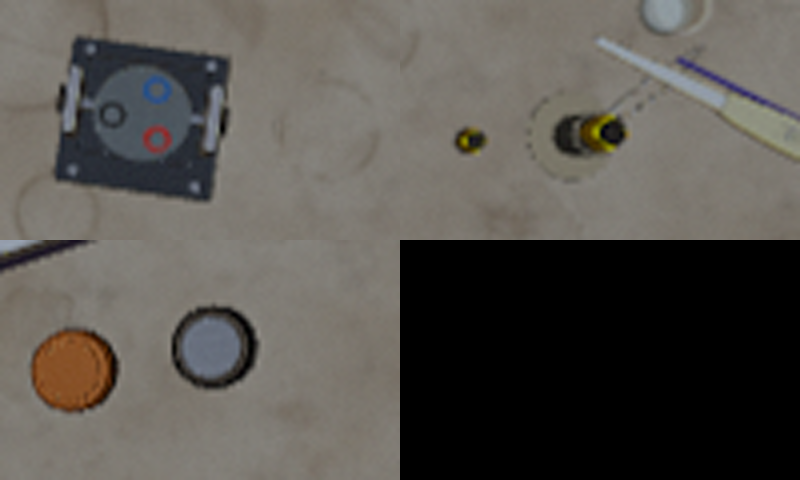

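View pics/cropS.png

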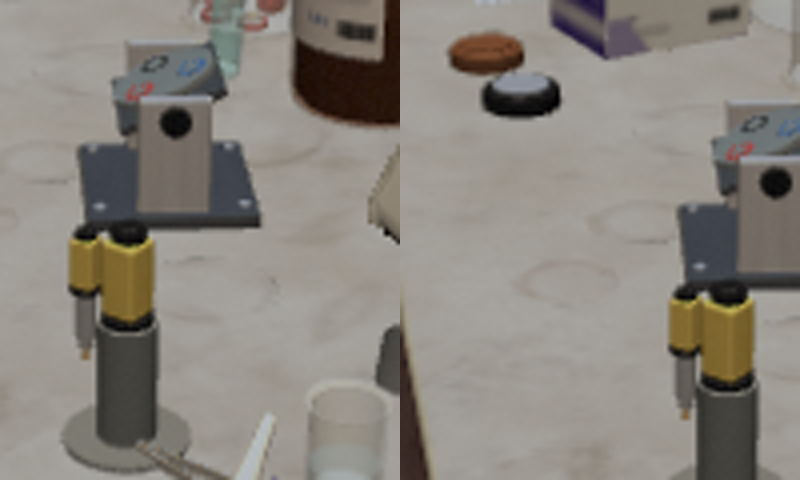

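```bash
cat >> h.py <<'E'
def ray(c,u,v):
    K=c["camera_matrix"];p=np.array([(u-K[0,2])/K[0,0],(v-K[1,2])/K[1,1]])
    s=p.copy()
    for _ in range(20): s=p/(1+c["k1"]*(s@s))
    d=R.from_rotvec(c["orientation"]).apply([s[0],-s[1],-1]); return np.array(c["origin"]),d/np.linalg.norm(d)
def onz(c,u,v,z):
    o,d=ray(c,u,v); return o+d*(z-o[2])/d[2]
def proj(c,P):
    P=np.atleast_2d(P);q=R.from_rotvec(c["orientation"]).inv().apply(P-c["origin"])
    s=np.c_[q[:,0]/-q[:,2],-q[:,1]/-q[:,2]]; s=s*(1+c["k1"]*(s**2).sum(1))[:,None]
    K=c["camera_matrix"]; return np.c_[s[:,0]*K[0,0]+K[0,2],s[:,1]*K[1,1]+K[1,2]]
def tri(rs):
    A=0;b=0
    for o,d in rs:
        M=np.eye(3)-np.outer(d,d);A=A+M;b=b+M@o
    x=np.linalg.solve(A,b); return x,[np.linalg.norm((np.eye(3)-np.outer(d,d))@(x-o)) for o,d in rs]
E
python3 - <<'E'
from h import *
T=get_calibration("top");S=get_calibration("side");W=get_calibration("wrist");o=get_obs()
Rt=R.from_rotvec(o["tool_rot"]);print("cam in tool",Rt.inv().apply(W["origin"]-o["eef_pos"]),(Rt.inv()*R.from_rotvec(W["orientation"])).as_matrix().round(3))
print("tool",Rt.as_matrix().round(3))
print("probe cap top",tri([ray(T,380+612/4-100,190+133/4),ray(S,280+128/4,180+230/4)]))
print("small cap",tri([ray(T,380+70/4+.3,190+140/4),ray(S,280+87/4,180+230/4)]), "tip z0", onz(S,301,269,0))
print("stand foot",onz(T,380+(128+42)/4-100+25+0.,190+137/4,0.003), onz(S,280+125/4,180+435/4,.003))
print("pad",onz(T,170+211/4,210+106/4,.02),onz(S,230+(520-400)/4,165+85/4,.02))
print("disc c",onz(T,290+142/4,165+113/4,.09))
cs=[(78,38),(230,58),(212,200),(56,180)]
for x,y in cs: print(onz(T,290+x/4,165+y/4,.012).round(4))
E
```

```text
cam in tool [ 2.01642782e-02  5.84431463e-05 -8.36863523e-02] [[-0.001  0.303 -0.953]
 [ 1.     0.001 -0.001]
 [ 0.001 -0.953 -0.303]]
tool [[-0.     0.248  0.969]
 [-0.001  0.969 -0.248]
 [-1.    -0.001 -0.   ]]
probe cap top (array([ 0.48304718, -0.32769924,  0.12845177]), [np.float64(0.0017533728302139525), np.float64(0.0017533728302138148)])
small cap (array([ 0.48107285, -0.2314748 ,  0.08319506]), [np.float64(0.002040969369119212), np.float64(0.0020409693691192774)]) tip z0 [ 0.48104026 -0.23267867  0.        ]
stand foot [ 0.48615879 -0.08170089  0.003     ] [ 0.48361687 -0.32994126  0.003     ]
pad [0.45521995 0.32267008 0.02      ] [0.45605633 0.31160762 0.02      ]
disc c [ 0.58134626 -0.01136406  0.09      ]
[0.6514 0.0388 0.012 ]
[ 0.6321 -0.0852  0.012 ]
[ 0.5163 -0.0674  0.012 ]
[0.5354 0.059  0.012 ]
```

Emit:
apply_moves --moves '[{"fingers":0,"xyz":[-0.01,-0.052,0.034],"dr":[0,0,0]},{"fingers":0,"xyz":[-0.02,-0.104,0.067],"dr":[0,0,0]},{"fingers":0,"xyz":[-0.03,-0.156,0.1],"dr":[0,0,0]},{"fingers":0,"xyz":[-0.04,-0.208,0.134],"dr":[0,0,0]},{"fingers":0,"xyz":[-0.04,-0.26,0.167],"dr":[0,0,0]}]'

```text
t: 0.78
eef_pos: [0.2463, 0.2862, 0.4454]
tool_rot: [0.197, 1.56, -0.195]
ft_force: [1.0, 0.4, 0.9]
opening: 0.0927
```

Emit:
apply_moves --moves '[{"fingers":0,"xyz":[0,-0.052,0.034],"dr":[0,0,0]},{"fingers":0,"xyz":[0,-0.104,0.067],"dr":[0,0,0]},{"fingers":0,"xyz":[0,-0.156,0.1],"dr":[0,0,0]},{"fingers":0,"xyz":[0,-0.208,0.134],"dr":[0,0,0]},{"fingers":0,"xyz":[0,-0.26,0.167],"dr":[0,0,0]}]'

```text
t: 1.4
eef_pos: [0.3433, -0.0074, 0.4449]
tool_rot: [0.197, 1.56, -0.197]
ft_force: [0.6, 0.1, 0.8]
opening: 0.0934
```

```bash
python3 - <<'E'
from h import *
o=get_obs();print(o["t"],o["eef_pos"],R.from_rotvec(o["tool_rot"]).as_matrix().round(3),o["joint_positions"])
Rt=R.from_rotvec(o["tool_rot"]);print(Rt.inv().apply(np.array([.47,-.32,.44])-o["eef_pos"]))
im=capture("wrist");cv2.imwrite("pics/w1.png",im[:,:,::-1])
E
```

```text
1.4 [ 0.34332277 -0.007444    0.44487366] [[ 0.001  0.248  0.969]
 [-0.     0.969 -0.248]
 [-1.     0.     0.001]] [-1.71429261e-01 -6.29038822e-01  2.05363096e+00  1.73369903e-04
  1.71565872e+00 -1.49118341e+00]
[ 0.00506355 -0.2712967   0.20033618]
```

View pics/w1.png

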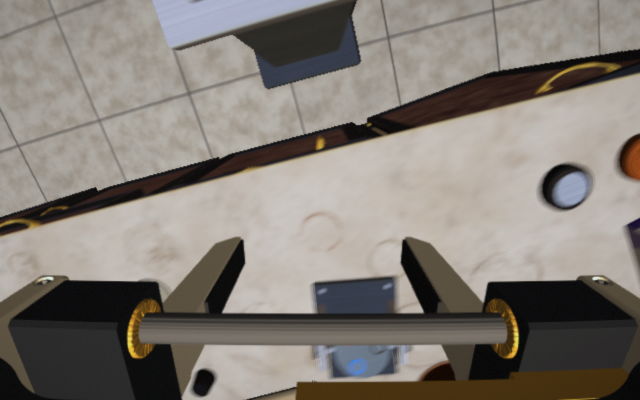

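Emit:
apply_moves --moves '[{"fingers":0,"xyz":[0,-0.05,0.036],"dr":[0,0,0]},{"fingers":0,"xyz":[0,-0.1,0.072],"dr":[0,0,0]},{"fingers":0,"xyz":[0,-0.15,0.108],"dr":[0,0,0]},{"fingers":0,"xyz":[0,-0.2,0.144],"dr":[0,0,0]},{"fingers":0,"xyz":[0,-0.25,0.18],"dr":[0,0,0]}]'

```text
t: 2.08
eef_pos: [0.4561, -0.2943, 0.4444]
tool_rot: [0.197, 1.562, -0.197]
ft_force: [1.1, -0.4, 1.3]
opening: 0.0929
```

Emit:
apply_moves --moves '[{"fingers":0,"xyz":[0,-0.029,0.05],"dr":[0,0,0]},{"fingers":0,"xyz":[0,-0.029,0.05],"dr":[0,0,0]}]'

```text
t: 2.33
eef_pos: [0.4984, -0.3353, 0.4398]
tool_rot: [0.201, 1.568, -0.196]
ft_force: [-0.6, 0.7, -1.0]
opening: 0.0932
```

```bash
python3 - <<'E'
from h import *
o=get_obs();print(o["t"],o["eef_pos"],R.from_rotvec(o["tool_rot"]).as_matrix().round(3),o["joint_positions"])
c=get_calibration("wrist")
im=capture("wrist");cv2.imwrite("pics/w2.png",im[:,:,::-1])
np.savez("w2.npz",**c)
print(proj(c,[[.483,-.329,.133],[.483,-.329,.08],[.481,-.2315,.08]]))
E
```

```text
2.325 [ 0.49835412 -0.33534523  0.43976674] [[-0.006  0.25   0.968]
 [ 0.004  0.968 -0.25 ]
 [-1.     0.003 -0.007]] [-6.77619033e-01  1.23872763e-01  1.43185255e+00 -9.69626452e-05
  1.59306455e+00 -1.99565998e+00]
[[323.54302213 177.16783999]
 [323.18355696 166.21948138]
 [409.47781443 142.37111242]]
```

View pics/w2.png

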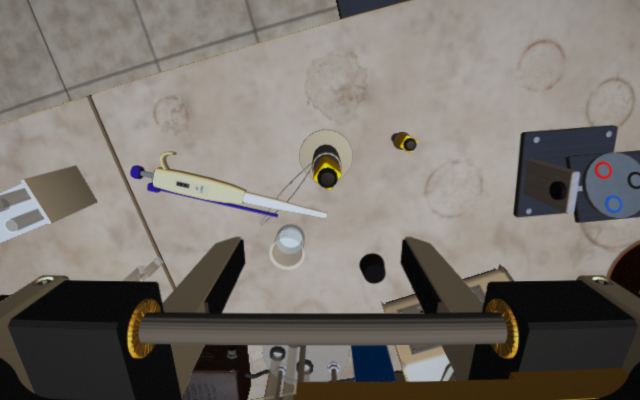

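```bash
python3 - <<'E'
import cv2,numpy as np
t=cv2.imread("pics/w2.png")
def z(im,x,y,w,h,k): return cv2.resize(im[y:y+h,x:x+w],(w*k,h*k),interpolation=cv2.INTER_CUBIC)
cv2.imwrite("pics/c2.png",np.hstack([z(t,295,130,65,65,6),z(t,380,120,65,65,6)]))
cv2.imwrite("pics/c2b.png",z(t,505,115,130,110,6))
E
```

```text
(no output)
```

View pics/c2.png

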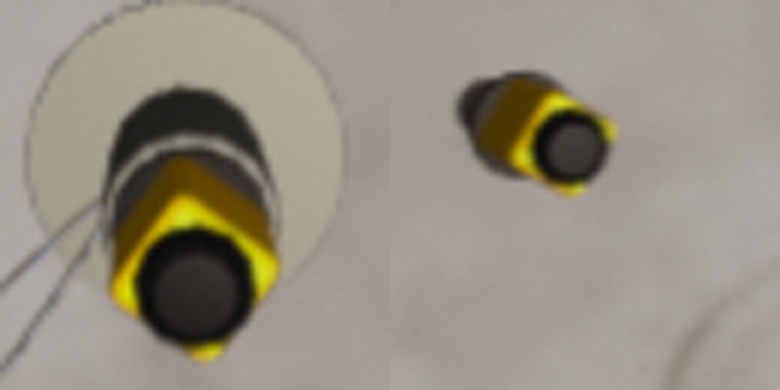

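View pics/c2b.png

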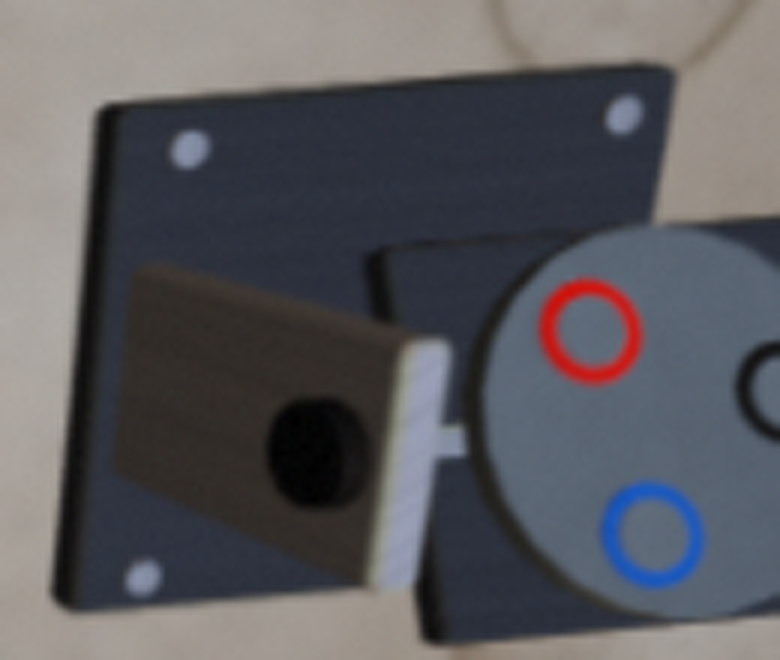

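```bash
python3 - <<'E'
from h import *
c=dict(np.load("w2.npz"))
P=np.array([onz(c,295+x/6,130+y/6,.124) for x,y in [(183,195),(280,268),(207,360),(112,285)]])
print(P,P.mean(0)); 
e=P-np.roll(P,-1,0); print(np.linalg.norm(e,axis=1),np.degrees(np.arctan2(e[:,1],e[:,0])))
print("cap",onz(c,295+196/6,130+287/6,.133), "foot",onz(c,295+185/6,130+152/6,.004),"rim",onz(c,295+193/6,130+208/6,.075))
E
```

```text
[[ 0.47154062 -0.32403298  0.124     ]
 [ 0.48707851 -0.3117785   0.124     ]
 [ 0.49910629 -0.32701227  0.124     ]
 [ 0.48295974 -0.33886132  0.124     ]] [ 0.48517129 -0.32542127  0.124     ]
[0.01978884 0.01940967 0.02002776 0.01871566] [-141.73773536  128.29276634   36.27284544  -52.40057976]
cap [ 0.48460538 -0.32538719  0.133     ] foot [ 0.4842381  -0.32514517  0.004     ] rim [ 0.48337828 -0.32444725  0.075     ]
```

Emit:
apply_moves --moves '[{"fingers":0,"xyz":[0.02,0.006,-0.016],"dr":[9.5,0,0]},{"fingers":0,"xyz":[0.05,0.006,-0.016],"dr":[19,0,0]},{"fingers":0,"xyz":[0.07,0.006,-0.016],"dr":[28.5,0,0]},{"fingers":0,"xyz":[0.08,0.006,-0.016],"dr":[37.8,0,0]},{"fingers":0,"xyz":[0.08,0.006,-0.016],"dr":[37.8,0,0]}]'

```text
t: 3.0
eef_pos: [0.4823, -0.3217, 0.3649]
tool_rot: [0.709, 1.452, -0.709]
ft_force: [0.2, -0.2, -0.8]
opening: 0.0932
```

Emit:
apply_moves --moves '[{"fingers":0,"xyz":[0,0,0],"dr":[0,0,0]}]'

```text
t: 3.12
eef_pos: [0.4829, -0.3225, 0.3663]
tool_rot: [0.707, 1.45, -0.708]
ft_force: [0.2, 0.5, 0.2]
opening: 0.0931
```

```bash
python3 - <<'E'
from h import *
o=get_obs();Rt=R.from_rotvec(o["tool_rot"]);print(o["t"],o["eef_pos"],Rt.as_matrix().round(4),o["joint_positions"])
print(o["ft_force"])
c=get_calibration("wrist")
im=capture("wrist");cv2.imwrite("pics/w3.png",im[:,:,::-1]);np.savez("w3.npz",**c)
print(proj(c,[.4846,-.3255,.133]))
print("delta",Rt.inv().apply(np.array([.4846,-.3255,.271])-o["eef_pos"]))
x,y=[int(v) for v in proj(c,[.4846,-.3255,.11])[0]]
cv2.imwrite("pics/c3.png",cv2.resize(im[max(0,y-60):y+60,x-60:x+60,::-1],None,fx=5,fy=5,interpolation=cv2.INTER_CUBIC));print(x,y)
E
```

```text
3.125 [ 0.48286904 -0.32249145  0.36627121] [[ 1.600e-03  7.873e-01  6.166e-01]
 [-1.300e-03  6.166e-01 -7.873e-01]
 [-1.000e+00  5.000e-04  2.000e-03]] [-6.77131966e-01  9.78201024e-02  1.59371782e+00  2.88853615e-05
  1.44798445e+00 -1.34152336e+00]
[0.22453989 0.48786766 0.2278008 ]
[[320.34035413 224.3702669 ]]
delta [ 0.09527766 -0.00053972  0.00324442]
320 213
```

View pics/c3.png

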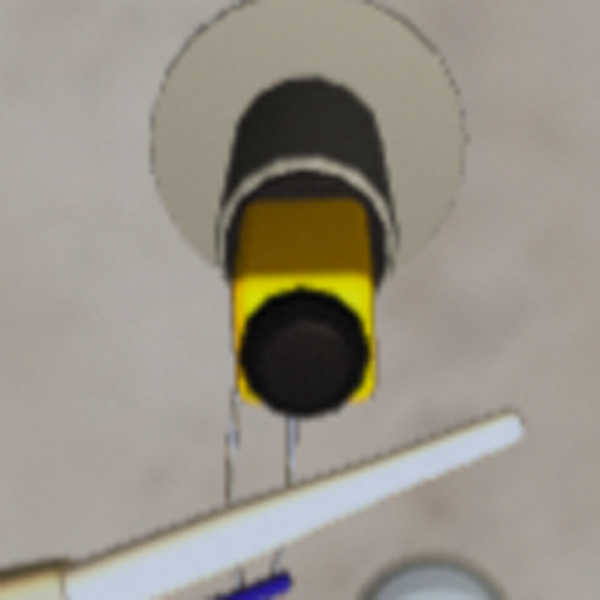

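Emit:
apply_moves --moves '[{"fingers":0,"xyz":[0.03,0,0.0025],"dr":[0,0,0]},{"fingers":0,"xyz":[0.06,0,0.0025],"dr":[0,0,0]},{"fingers":0,"xyz":[0.085,0,0.0025],"dr":[0,0,0]},{"fingers":0,"xyz":[0.095,0,0.0025],"dr":[0,0,0]},{"fingers":0,"xyz":[0.095,0,0.0025],"dr":[0,0,0]}]'

```text
t: 3.8
eef_pos: [0.4845, -0.3249, 0.2699]
tool_rot: [0.71, 1.452, -0.71]
ft_force: [0.3, -0.2, 0.3]
opening: 0.0929
```

```bash
python3 - <<'E'
from h import *
o=get_obs();Rt=R.from_rotvec(o["tool_rot"]);print(o["t"],o["eef_pos"],Rt.as_matrix().round(4))
im=capture("wrist");cv2.imwrite("pics/w4.png",im[:,:,::-1])
E
```

```text
3.8 [ 0.48445693 -0.3248696   0.26987277] [[-3.000e-04  7.893e-01  6.141e-01]
 [ 2.000e-04  6.141e-01 -7.893e-01]
 [-1.000e+00 -1.000e-04 -4.000e-04]]
```

View pics/w4.png

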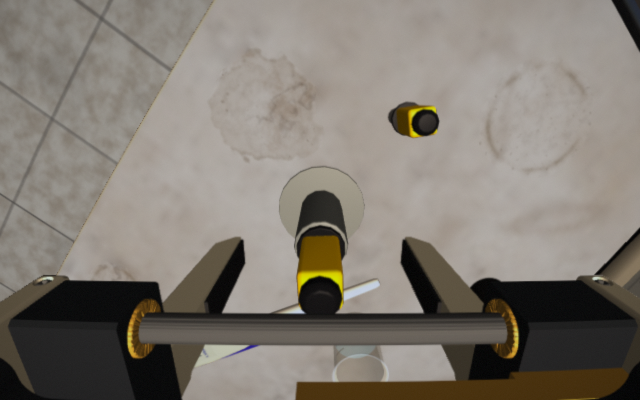

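Emit:
apply_moves --moves '[{"fingers":1,"xyz":[0,0,0],"dr":[0,0,0]},{"fingers":1,"xyz":[0,0,0],"dr":[0,0,0]},{"fingers":1,"xyz":[0,0,0],"dr":[0,0,0]},{"fingers":1,"xyz":[0,0,0],"dr":[0,0,0]},{"fingers":1,"xyz":[0,0,0],"dr":[0,0,0]}]'

```text
t: 4.47
eef_pos: [0.4844, -0.3249, 0.2697]
tool_rot: [0.711, 1.452, -0.711]
ft_force: [0.4, -0.8, -0.8]
opening: 0.0475
```

Emit:
apply_moves --moves '[{"fingers":1,"xyz":[0,0,0],"dr":[0,0,0]},{"fingers":1,"xyz":[0,0,0],"dr":[0,0,0]}]'

```text
t: 4.72
eef_pos: [0.4845, -0.3249, 0.2697]
tool_rot: [0.711, 1.452, -0.711]
ft_force: [0.0, 0.0, -0.8]
opening: 0.0276
```

Emit:
apply_moves --moves '[{"fingers":1,"xyz":[0,0,0],"dr":[0,0,0]},{"fingers":1,"xyz":[0,0,0],"dr":[0,0,0]},{"fingers":1,"xyz":[0,0,0],"dr":[0,0,0]},{"fingers":1,"xyz":[0,0,0],"dr":[0,0,0]}]'

```text
t: 5.22
eef_pos: [0.4844, -0.3249, 0.2697]
tool_rot: [0.711, 1.452, -0.711]
ft_force: [-0.5, -0.8, -0.6]
opening: 0.0219
```

```bash
python3 - <<'E'
from h import *
o=get_obs();print(o["opening"],o["ft_force"],o["torque"],o["eef_pos"])
im=capture("wrist");cv2.imwrite("pics/w5.png",im[:,:,::-1])
E
```

```text
0.021932199176932163 [-0.45286038 -0.82359207 -0.5945262 ] [-0.07743271  0.22236875  0.05229084] [ 0.48443677 -0.32491967  0.26970617]
```

View pics/w5.png

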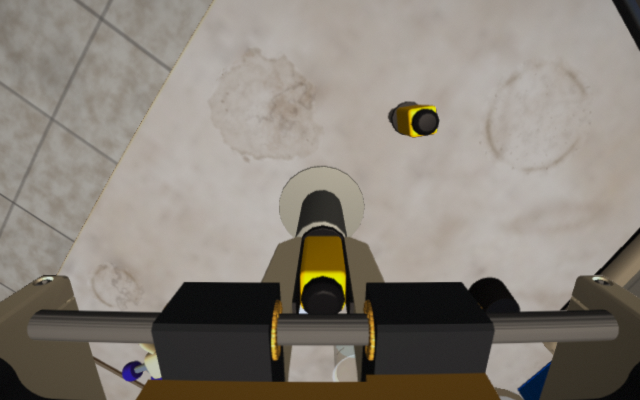

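Emit:
apply_moves --moves '[{"fingers":1,"xyz":[-0.02,0,0],"dr":[0,0,0]},{"fingers":1,"xyz":[-0.05,0,0],"dr":[0,0,0]},{"fingers":1,"xyz":[-0.09,0,0],"dr":[0,0,0]},{"fingers":1,"xyz":[-0.13,0,0],"dr":[0,0,0]},{"fingers":1,"xyz":[-0.13,0,0],"dr":[0,0,0]}]'

```text
t: 5.9
eef_pos: [0.4854, -0.3255, 0.4059]
tool_rot: [0.708, 1.442, -0.711]
ft_force: [0.2, -0.0, -1.7]
opening: 0.0215
```

```bash
python3 - <<'E'
from h import *
o=get_obs();print(o["t"],o["opening"],o["ft_force"],o["torque"],o["eef_pos"])
for n in ["side","wrist"]:
    im=capture(n);cv2.imwrite(f"pics/{n}6.png",im[:,:,::-1])
    if n=="side":
        cv2.imwrite("pics/s6c.png",cv2.resize(im[130:330,230:390,::-1],None,fx=4,fy=3.0*4/3*0.75,interpolation=cv2.INTER_CUBIC))
Rt=R.from_rotvec(o["tool_rot"]);print(Rt.as_matrix().round(4),Rt.inv().apply(np.array([.4555,.32,.40])-o["eef_pos"]))
E
```

```text
5.9 0.021470981647944767 [ 0.16441069 -0.04756468 -1.73180016] [-0.01960134  0.05167424 -0.02126965] [ 0.48535372 -0.32550391  0.40589468]
[[ 0.0073  0.7897  0.6134]
 [-0.0057  0.6134 -0.7897]
 [-1.      0.0022  0.0089]] [ 0.00200601  0.37239383 -0.52812887]
```

View pics/s6c.png

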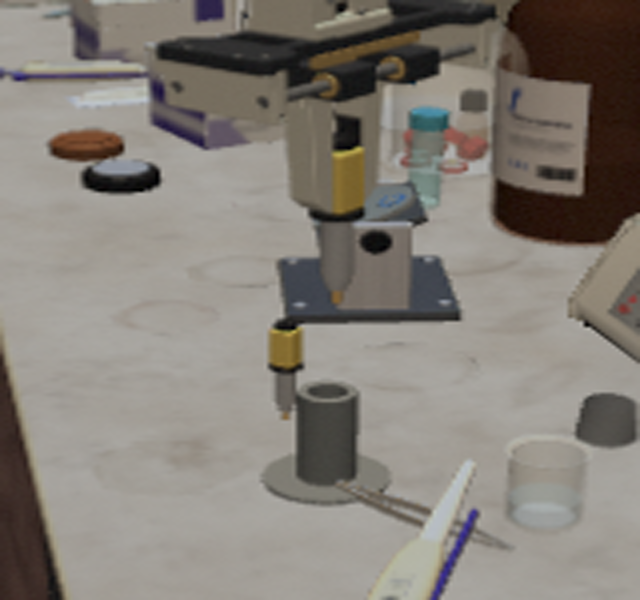

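View pics/wrist6.png

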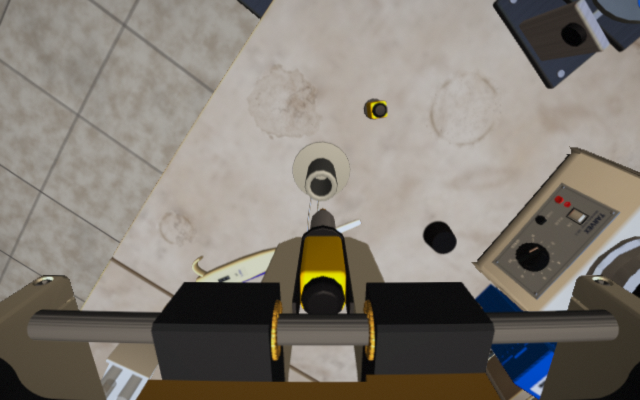

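Emit:
apply_moves --moves '[{"fingers":1,"xyz":[0,0.0268,-0.038],"dr":[0,0,0]},{"fingers":1,"xyz":[0,0.0536,-0.076],"dr":[0,0,0]},{"fingers":1,"xyz":[0,0.0804,-0.114],"dr":[0,0,0]},{"fingers":1,"xyz":[0,0.1072,-0.152],"dr":[0,0,0]},{"fingers":1,"xyz":[0,0.134,-0.19],"dr":[0,0,0]}]'

```text
t: 6.62
eef_pos: [0.473, -0.0911, 0.3979]
tool_rot: [0.711, 1.454, -0.711]
ft_force: [0.4, -0.8, -1.7]
opening: 0.0217
```

Emit:
apply_moves --moves '[{"fingers":1,"xyz":[0,0,0],"dr":[0,0,0]},{"fingers":1,"xyz":[0,0,0],"dr":[0,0,0]},{"fingers":1,"xyz":[0,0,0],"dr":[0,0,0]}]'

```text
t: 7.0
eef_pos: [0.4737, -0.0937, 0.3991]
tool_rot: [0.711, 1.452, -0.712]
ft_force: [-0.4, -0.5, -0.8]
opening: 0.0219
```

```bash
python3 - <<'E'
from h import *
o=get_obs();print(o["t"],o["opening"],o["ft_force"],o["torque"],o["eef_pos"])
Rt=R.from_rotvec(o["tool_rot"]);print(Rt.as_matrix().round(4))
c=get_calibration("wrist");np.savez("w7.npz",**c)
im=capture("wrist");cv2.imwrite("pics/w7.png",im[:,:,::-1])
s=capture("side");cv2.imwrite("pics/s7.png",s[:,:,::-1])
print(proj(c,[.58,-.011,.09]))
np.savez("o7.npz",p=o["eef_pos"],r=o["tool_rot"])
E
```

```text
7.0 0.021949463961118482 [-0.41740014 -0.50088846 -0.82801055] [-0.04641451  0.02788551  0.01423204] [ 0.47368754 -0.09366466  0.39911522]
[[-1.100e-03  7.907e-01  6.123e-01]
 [ 0.000e+00  6.123e-01 -7.907e-01]
 [-1.000e+00 -9.000e-04 -7.000e-04]]
[[459.93064218 191.65421574]]
```

View pics/w7.png

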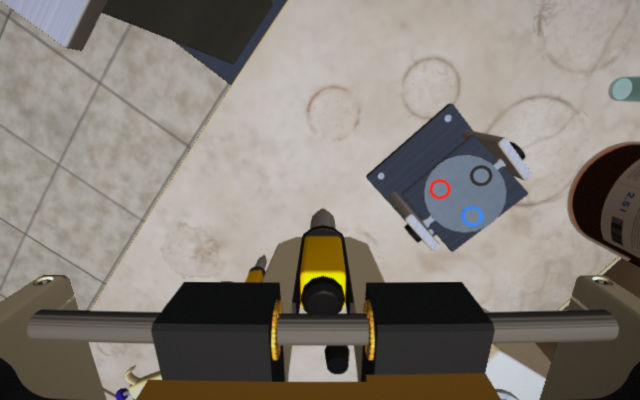

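View pics/s7.png

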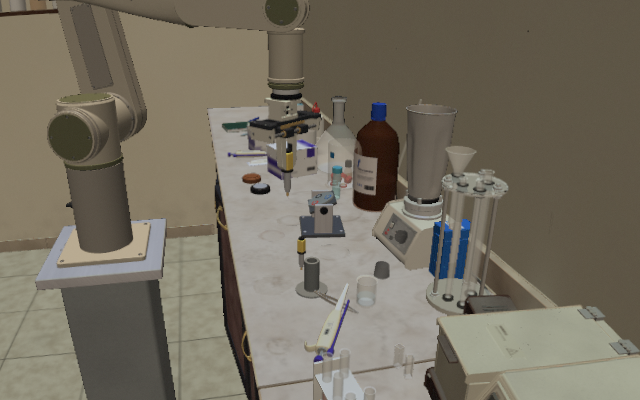

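```bash
cat > rings.py <<'E'
from h import *
def ring(im,col,win):
    x0,y0,x1,y1=win;a=im[y0:y1,x0:x1].astype(int);b,g,r=a[...,0],a[...,1],a[...,2]
    w=(r-(g+b)/2) if col=="red" else (b-(r+g)/2 )
    if col=="blue": w=b-1.0*r-20
    w=np.clip(w-(w.max()*.35),0,None)
    ys,xs=np.nonzero(w>0)
    n,l=cv2.connectedComponents((w>0).astype(np.uint8)); 
    k=np.argmax(np.bincount(l.ravel())[1:])+1; m=l==k
    ys,xs=np.nonzero(m)
    h=cv2.convexHull(np.c_[xs,ys].astype(np.int32))
    e=cv2.fitEllipse(np.c_[xs,ys].astype(np.float32)) if len(xs)>5 else None
    M=(xs.min()+xs.max())/2+x0,(ys.min()+ys.max())/2+y0
    return M,(e[0][0]+x0,e[0][1]+y0),len(xs)
E
python3 - <<'E'
from rings import *
T=get_calibration("top");S=get_calibration("side");w2=dict(np.load("w2.npz"));w7=dict(np.load("w7.npz"))
I=lambda n:cv2.imread(f"pics/{n}.png")
V={"w7":(w7,I("w7"),(400,140,530,245)),"w2":(w2,I("w2"),(575,140,640,225)),"top":(T,I("top0"),(300,170,350,215)),"side":(S,I("side0"),(305,188,340,210))}
pts={}
for col in ["red","blue"]:
    rs={}
    for k,(c,im,win) in V.items():
        M,e,n=ring(im,col,win);print(col,k,np.round(M,1),np.round(e,1),n);rs[k]=ray(c,*M)
    for sel in [["w7","w2"],["w7","w2","top"],["w7","w2","top","side"],["top","side"]]:
        x,r=tri([rs[k] for k in sel]);print(sel,x.round(4),np.round(r,4))
a=I("w7")[150:240,410:520];cv2.imwrite("pics/c7.png",cv2.resize(a,None,fx=6,fy=6,interpolation=cv2.INTER_CUBIC))
E
```

```text
red w7 [439.5 189. ] [439.5 188.9] 200
red w2 [603.  169.5] [603.  169.8] 131
red top [329.  199.5] [328.8 199.4] 22
red side [313.  202.5] [313.  202.9] 8
['w7', 'w2'] [ 0.5645 -0.0213  0.085 ] [0.0001 0.0001]
['w7', 'w2', 'top'] [ 0.5633 -0.0218  0.0863] [0.0008 0.0009 0.0012]
['w7', 'w2', 'top', 'side'] [ 0.5628 -0.0215  0.0843] [0.002  0.0018 0.0006 0.0034]
['top', 'side'] [ 0.5611 -0.0215  0.0827] [0.0013 0.0013]
blue w7 [472.  215.5] [471.9 215.8] 230
blue w2 [613.5 203.5] [613.4 203.7] 150
blue top [329. 187.] [328.8 186.9] 30
blue side [326.  196.5] [326.  196.8] 7
['w7', 'w2'] [ 0.6015 -0.0212  0.0997] [0.0001 0.0001]
['w7', 'w2', 'top'] [ 0.6001 -0.0221  0.1012] [0.0008 0.0008 0.0009]
['w7', 'w2', 'top', 'side'] [ 0.5995 -0.0218  0.0994] [0.0018 0.002  0.0006 0.0036]
['top', 'side'] [ 0.598  -0.0221  0.0977] [0.0016 0.0016]
```

View pics/c7.png

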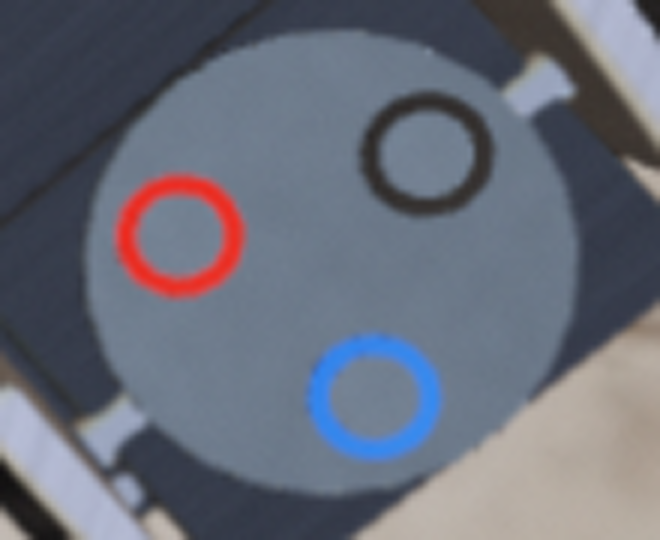

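```bash
python3 - <<'E'
import cv2
t=cv2.imread("pics/w7.png")[95:260,360:535]
cv2.imwrite("pics/c7b.png",cv2.resize(t,None,fx=4,fy=3.6,interpolation=cv2.INTER_CUBIC))
t=cv2.imread("pics/top0.png")[165:225,295:355]
cv2.imwrite("pics/c7t.png",cv2.resize(t,None,fx=10,fy=10,interpolation=cv2.INTER_CUBIC))
E
```

```text
(no output)
```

View pics/c7b.png

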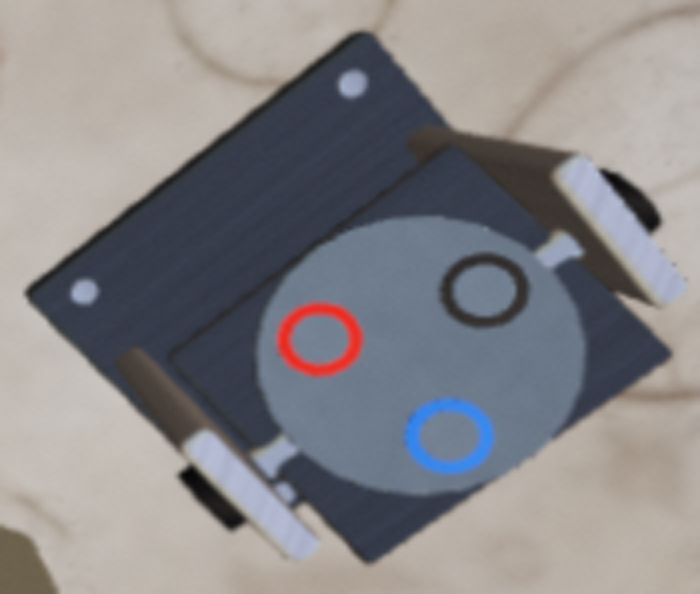

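View pics/c7t.png

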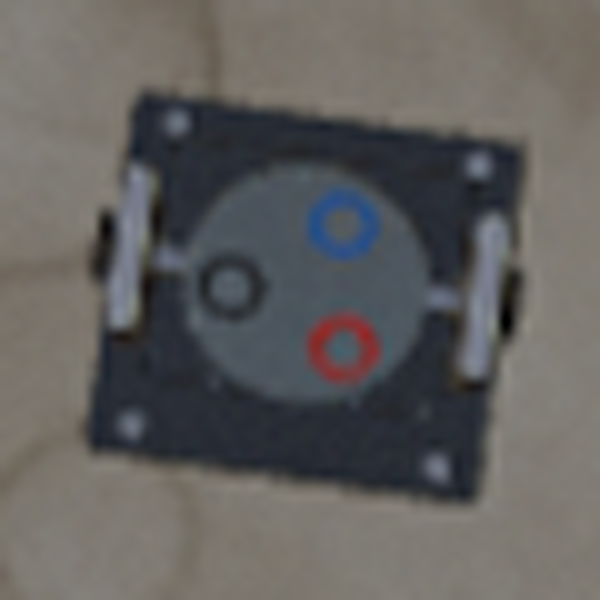

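```bash
cat > fit.py <<'E'
from h import *
from scipy.optimize import least_squares
T=get_calibration("top");S=get_calibration("side");w2=dict(np.load("w2.npz"));w7=dict(np.load("w7.npz"))
cams={"T":T,"S":S,"w2":w2,"w7":w7}
obs=[("w7","red",439.5,189),("w7","blue",472,215.6),("w7","black",480.6,175.2),("w2","red",603,169.6),("w2","blue",613.5,203.6),
("T","red",328.85,199.3),("T","blue",328.8,187),("T","black",317.65,193.25),("S","red",313,202.7),("S","blue",326,196.6),
("T","c++",308.2,174),("T","c+-",347,179.3),("T","c--",342.5,214.8),("T","c-+",303.5,209.2),("w7","c--",367.5,177),("w7","c-+",451.2,104.2),("w2","c--",521.7,133),("w2","c-+",617,126.3)]
turns={"red":0,"blue":1,"black":2}
def frame(p):
    Rs=R.from_euler("z",p[2])*R.from_euler("y",-p[3]); return Rs
def pt(p,name,sgn=-1):
    if name[0]=="c":
        q=np.array([.06*(1 if name[1]=="+" else -1),.065*(1 if name[2]=="+" else -1),.012])
        return R.from_euler("z",p[2]).apply(q)+[p[0],p[1],0]
    a=p[4]+sgn*turns[name]*2*np.pi/3
    return frame(p).apply([.023*np.cos(a),.023*np.sin(a),.011])+[p[0],p[1],.08]
def res(p,sgn=-1):
    r=[]
    b={"T":p[5:8],"S":p[8:11]}
    for c,n,u,v in obs:
        P=pt(p,n,sgn); 
        off=b[c] if c in b else R.from_rotvec(cams[c]["orientation"]).apply(p[11:14])
        sg=.5 if n[0]!="c" else 1.0
        r+=list((proj(cams[c],P-off)[0]-[u,v])/sg)
    return np.r_[r,p[5:14]/.0015]
if __name__=="__main__":
    for sgn in (-1,1):
        best=min((least_squares(res,np.r_[.58,-.011,-.16,.385,a,np.zeros(9)],args=(sgn,)) for a in np.arange(-3,3.2,1)),key=lambda s:s.cost)
        p=best.x;print(sgn,best.cost,p.round(4));J=best.jac;C=np.linalg.inv(J.T@J);print("sd",np.sqrt(np.diag(C))[:5].round(4))
        print("red",pt(p,"red",sgn),"n",frame(p).apply([0,0,1]))
        print(best.fun[:36].reshape(-1,2).round(1).tolist())
        if sgn==1 or best.cost<30: np.save("fit.npy",p) if best.cost<60 else 0
E
python3 fit.py
```

```text
-1 319.8030196349039 [ 5.7740e-01 -6.1000e-03 -1.0070e-01  3.5469e+00 -6.1430e-01 -2.4000e-03
  3.3000e-03 -1.0000e-04  6.0000e-04 -4.5000e-03 -1.0700e-02 -5.4000e-03
  9.4000e-03 -7.4000e-03]
sd [0.0007 0.0007 0.0066 0.0241 0.0131]
red [ 0.56317735 -0.01797574  0.06247989] n [ 0.39233496 -0.03965444 -0.91896725]
[[2.5, -0.5], [0.4, -2.2], [-0.1, 0.5], [-6.9, 3.3], [-6.7, 0.6], [-0.3, -0.7], [-0.6, -0.3], [-0.2, -0.5], [0.6, 3.7], [0.4, 3.4], [-1.9, 2.2], [-1.1, -0.0], [0.7, 1.0], [-0.2, 3.5], [-1.2, 4.4], [-0.6, -5.7], [10.0, 0.2], [11.2, -7.0]]
1 16.858255367503588 [ 5.8670e-01 -1.0000e-02 -1.5460e-01  4.0600e-01 -2.4818e+00  8.0000e-04
  7.0000e-04  2.0000e-04  2.6000e-03 -2.0000e-04  1.1000e-03 -1.3000e-03
  1.4000e-03  9.0000e-04]
sd [0.0007 0.0007 0.0071 0.023  0.0131]
red [ 0.56377765 -0.02071603  0.08292946] n [-0.39018779  0.06079217  0.91872618]
[[0.1, -0.1], [-0.1, 0.3], [-0.0, 0.3], [-1.1, 0.3], [-0.6, -0.3], [0.1, 0.0], [-0.1, -0.1], [-0.1, -0.2], [0.8, -0.2], [0.8, -0.5], [-0.4, -0.6], [0.2, -0.7], [-0.0, 0.1], [-0.6, 0.5], [-1.7, 1.4], [0.5, -2.0], [2.9, 0.1], [1.5, -1.5]]
```

Emit:
apply_moves --moves '[{"fingers":1,"xyz":[0,0.034,-0.048],"dr":[0,0,0]},{"fingers":1,"xyz":[0,0.068,-0.0965],"dr":[0,0,0]},{"fingers":1,"xyz":[0,0.102,-0.145],"dr":[0,0,0]},{"fingers":1,"xyz":[0,0.136,-0.193],"dr":[0,0,0]},{"fingers":1,"xyz":[0,0.17,-0.241],"dr":[0,0,0]}]'

```text
t: 7.72
eef_pos: [0.4603, 0.2032, 0.3999]
tool_rot: [0.712, 1.451, -0.711]
ft_force: [0.7, -0.5, -0.8]
opening: 0.022
```

Emit:
apply_moves --moves '[{"fingers":1,"xyz":[0,0.034,-0.048],"dr":[0,0,0]},{"fingers":1,"xyz":[0,0.068,-0.0965],"dr":[0,0,0]},{"fingers":1,"xyz":[0,0.068,-0.0965],"dr":[0,0,0]},{"fingers":1,"xyz":[0,0.068,-0.0965],"dr":[0,0,0]}]'

```text
t: 8.22
eef_pos: [0.4551, 0.3195, 0.3993]
tool_rot: [0.71, 1.452, -0.711]
ft_force: [-0.1, -0.3, -1.5]
opening: 0.0217
```

```bash
python3 - <<'E'
from h import *
o=get_obs();print(o["t"],o["opening"],o["ft_force"],o["torque"],o["eef_pos"])
Rt=R.from_rotvec(o["tool_rot"]);print(Rt.as_matrix().round(4))
c=get_calibration("wrist");np.savez("w8.npz",**c);np.savez("o8.npz",p=o["eef_pos"],r=o["tool_rot"])
im=capture("wrist");cv2.imwrite("pics/w8.png",im[:,:,::-1])
s=capture("side");cv2.imwrite("pics/s8.png",s[:,:,::-1])
g=o["eef_pos"]
for z in (.1673,.167+.084,.167+.084+.012): P=g+Rt.apply([z,0,0]);print(proj(c,P),proj(get_calibration("side"),P))
E
```

```text
8.225 0.021661304911783065 [-0.1250805  -0.32349144 -1.46553372] [-0.07721644 -0.00671655 -0.03542941] [0.45508571 0.31948774 0.39927545]
[[-6.000e-04  7.898e-01  6.134e-01]
 [-9.000e-04  6.134e-01 -7.898e-01]
 [-1.000e+00 -1.100e-03  4.000e-04]]
[[320.87621457 266.04172741]] [[257.48108006 123.7231214 ]]
[[321.23524283 212.32907742]] [[258.21464795 148.76805084]]
[[321.26864304 207.35287242]] [[258.32040443 152.29041009]]
```

View pics/w8.png

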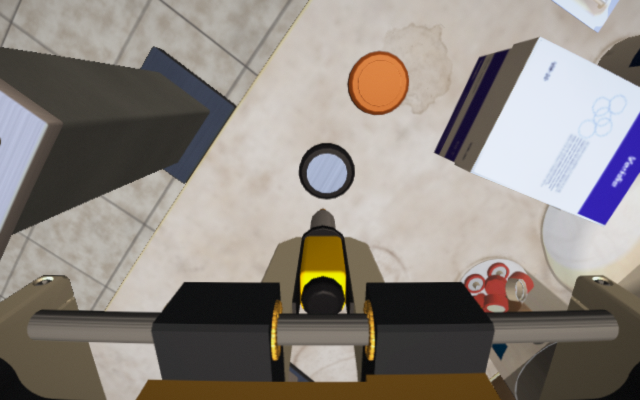

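View pics/s8.png

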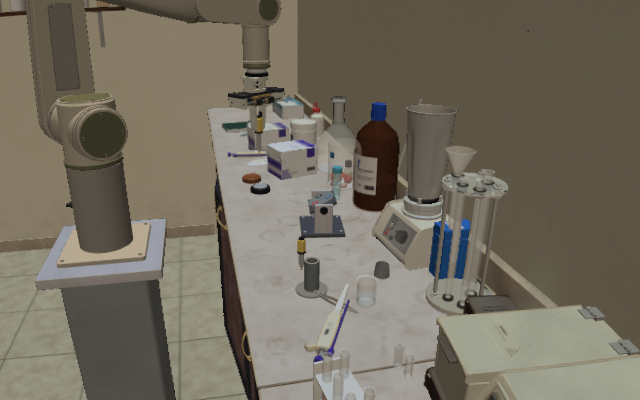

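```bash
python3 - <<'E'
from h import *
c=dict(np.load("w8.npz"));im=cv2.imread("pics/w8.png");o=np.load("o8.npz")
cr=im[135:208,290:365]
cv2.imwrite("pics/c8.png",cv2.resize(im[130:240,285:365],None,fx=5,fy=5,interpolation=cv2.INTER_CUBIC))
hsv=cv2.cvtColor(cr,cv2.COLOR_BGR2HSV)
m=((hsv[...,0]>95)&(hsv[...,0]<130)&(hsv[...,2]>130)&(hsv[...,1]>30)).astype(np.uint8)
n,l,st,ce=cv2.connectedComponentsWithStats(m);k=1+np.argmax(st[1:,4]);x,y,w,h=st[k][:4];u,v=290+x+(w-1)/2,135+y+(h-1)/2
print(st[k],u,v,ce[k]+[290,135]);P=onz(c,u,v,.02);print("pad w8",P)
T=get_calibration("top");t=cv2.imread("pics/top0.png")[220:255,205:242].astype(int)
m=((t.min(2)>105)&(t[...,0]-t[...,2]>0)).astype(np.uint8)
n,l,st,ce=cv2.connectedComponentsWithStats(m);k=1+np.argmax(st[1:,4]);x,y,w,h=st[k][:4];print(st[k]);print("pad top",onz(T,205+x+(w-1)/2,220+y+(h-1)/2,.02))
Rt=R.from_rotvec(o["r"])
print(Rt.inv().apply(P-o["p"]))
E
```

```text
[  17   19   40   39 1235] 326.5 173.0 [326.4145749  172.92550607]
pad w8 [0.45791901 0.32482406 0.02      ]
[11 11  4  9 12]
pad top [0.46040356 0.33967056 0.02      ]
[ 0.37926844  0.00591296 -0.00261762]
```

View pics/c8.png

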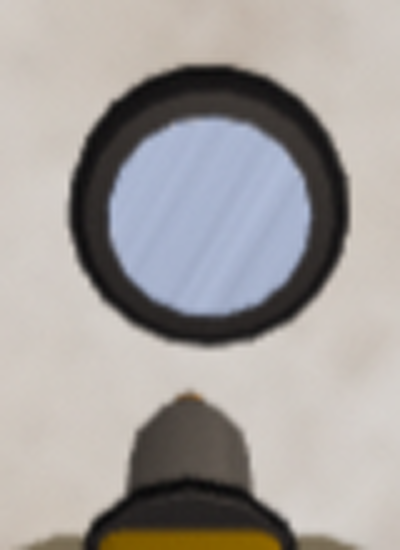

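Emit:
apply_moves --moves '[{"fingers":1,"xyz":[0.03,0.006,-0.0025],"dr":[0,0,0]},{"fingers":1,"xyz":[0.06,0.006,-0.0025],"dr":[0,0,0]},{"fingers":1,"xyz":[0.085,0.006,-0.0025],"dr":[0,0,0]},{"fingers":1,"xyz":[0.1,0.006,-0.0025],"dr":[0,0,0]},{"fingers":1,"xyz":[0.1,0.006,-0.0025],"dr":[0,0,0]}]'

```text
t: 8.95
eef_pos: [0.4579, 0.3245, 0.2988]
tool_rot: [0.71, 1.452, -0.713]
ft_force: [0.1, 0.9, -1.5]
opening: 0.0221
```

Emit:
apply_moves --moves '[{"fingers":1,"xyz":[0,0,0],"dr":[0,0,0]},{"fingers":1,"xyz":[0,0,0],"dr":[0,0,0]},{"fingers":1,"xyz":[0,0,0],"dr":[0,0,0]}]'

```text
t: 9.32
eef_pos: [0.4582, 0.3257, 0.3006]
tool_rot: [0.711, 1.451, -0.71]
ft_force: [0.0, 0.1, -1.3]
opening: 0.0219
```

```bash
python3 - <<'E'
from h import *
o=get_obs();print(o["t"],o["opening"],o["ft_force"],o["torque"],o["eef_pos"])
Rt=R.from_rotvec(o["tool_rot"]);print(Rt.as_matrix().round(4))
c=get_calibration("wrist");np.savez("w9.npz",**c)
im=capture("wrist");cv2.imwrite("pics/w9.png",im[:,:,::-1])
cv2.imwrite("pics/c9.png",cv2.resize(im[150:260,275:375,::-1],None,fx=5,fy=5,interpolation=cv2.INTER_CUBIC))
s=capture("side");cv2.imwrite("pics/s9.png",cv2.resize(s[100:210,215:315,::-1],None,fx=5,fy=5,interpolation=cv2.INTER_CUBIC))
print(proj(c,[o["eef_pos"]-[0,0,.2617],[.4579,.3248,.02]]))
E
```

```text
9.325 0.02194966183971167 [ 0.03671244  0.13706359 -1.31881842] [-0.0619222   0.06611092 -0.02947997] [0.45819421 0.32568678 0.30060068]
[[ 1.200e-03  7.898e-01  6.134e-01]
 [ 7.000e-04  6.134e-01 -7.898e-01]
 [-1.000e+00  1.300e-03  2.000e-04]]
[[320.77885652 207.81581533]
 [319.94585938 201.3154184 ]]
```

View pics/c9.png

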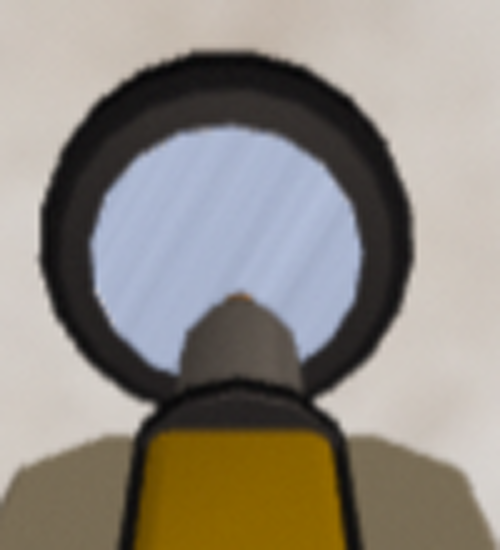

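View pics/s9.png

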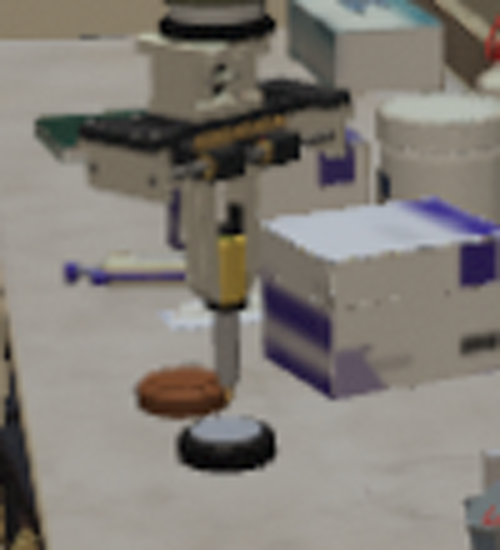

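```bash
python3 - <<'E'
from h import *
o=get_obs();Rt=R.from_rotvec(o["tool_rot"]);c=get_calibration("wrist");im=capture("wrist")
for z in (.1473,.1673,.1913,.1963,.2497,.2617): print(z,proj(c,o["eef_pos"]+Rt.apply([z,0,0])).round(1))
# cap centre, grip edges by rows
hsv=cv2.cvtColor(im,cv2.COLOR_RGB2HSV);m=(hsv[...,0]>18)&(hsv[...,0]<35)&(hsv[...,1]>180)&(hsv[...,2]>80)
for r in (240,250,260,270):
    xs=np.nonzero(m[r,280:370])[0]+280;print(r,xs.min(),xs.max(),(xs.min()+xs.max())/2)
cv2.imwrite("pics/c9b.png",cv2.resize(im[200:320,265:385,::-1],None,fx=5,fy=5,interpolation=cv2.INTER_CUBIC))
E
```

```text
0.1473 [[320.7 287.4]]
0.1673 [[320.9 266.1]]
0.1913 [[321. 246.]]
0.1963 [[321.  242.5]]
0.2497 [[321.2 212.9]]
0.2617 [[321.3 207.9]]
240 305 341 323.0
250 303 342 322.5
260 302 343 322.5
270 301 345 323.0
```

View pics/c9b.png

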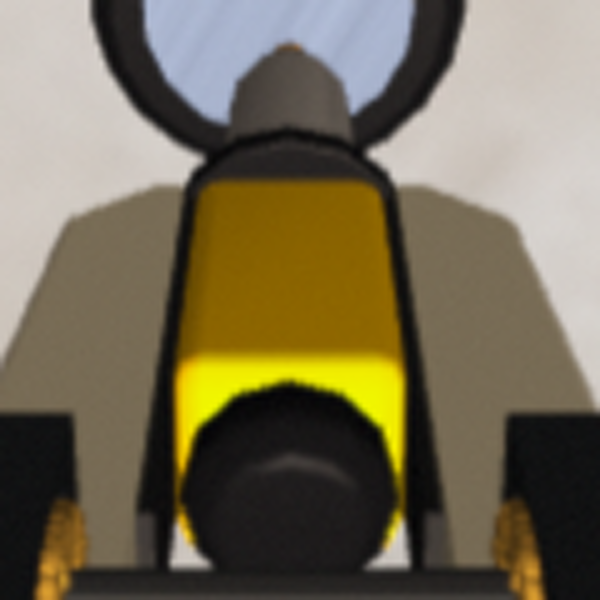

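Emit:
apply_moves --moves '[{"fingers":1,"xyz":[0.004,-0.0025,-0.001],"dr":[0,0,0]},{"fingers":1,"xyz":[0.01,-0.0025,-0.001],"dr":[0,0,0]},{"fingers":1,"xyz":[0.015,-0.0025,-0.001],"dr":[0,0,0]},{"fingers":1,"xyz":[0.017,-0.0025,-0.001],"dr":[0,0,0]},{"fingers":1,"xyz":[0.017,-0.0025,-0.001],"dr":[0,0,0]}]'

```text
t: 10.1
eef_pos: [0.4553, 0.3247, 0.2824]
tool_rot: [0.71, 1.452, -0.711]
ft_force: [0.0, 0.7, -2.2]
opening: 0.0218
```

Emit:
apply_moves --moves '[{"fingers":1,"xyz":[0,0,0],"dr":[0,0,0]},{"fingers":1,"xyz":[0,0,0],"dr":[0,0,0]}]'

```text
t: 10.35
eef_pos: [0.4555, 0.3248, 0.283]
tool_rot: [0.711, 1.451, -0.71]
ft_force: [-0.3, -1.0, -2.2]
opening: 0.0219
```

```bash
python3 - <<'E'
from h import *
o=get_obs();print(o["t"],o["ft_force"],o["torque"],o["eef_pos"]);print(R.from_rotvec(o["tool_rot"]).as_matrix().round(4))
im=capture("wrist")
cv2.imwrite("pics/c10.png",cv2.resize(im[150:260,275:375,::-1],None,fx=5,fy=5,interpolation=cv2.INTER_CUBIC))
E
```

```text
10.35 [-0.2910142  -0.98153101 -2.17612222] [-0.05441634 -0.02995295  0.03861561] [0.45547265 0.32483177 0.28299544]
[[ 4.000e-04  7.898e-01  6.133e-01]
 [ 2.000e-04  6.133e-01 -7.898e-01]
 [-1.000e+00  4.000e-04  1.000e-04]]
```

View pics/c10.png

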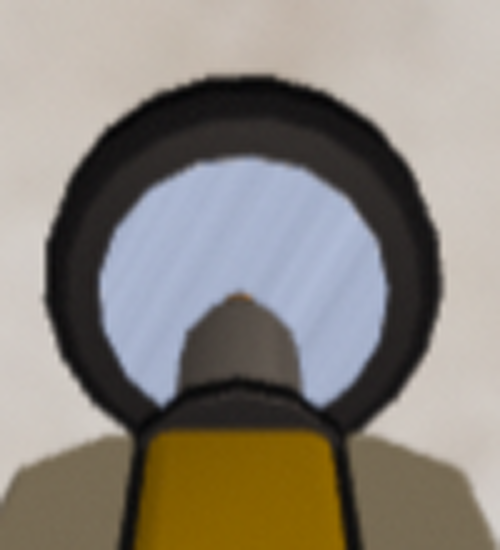

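Emit:
apply_moves --moves '[{"fingers":1,"xyz":[0.001,0,0],"dr":[0,0,0]},{"fingers":1,"xyz":[0.002,0,0],"dr":[0,0,0]},{"fingers":1,"xyz":[0.003,0,0],"dr":[0,0,0]},{"fingers":1,"xyz":[0.003,0,0],"dr":[0,0,0]}]'

```text
t: 10.9
eef_pos: [0.4554, 0.3248, 0.2799]
tool_rot: [0.711, 1.451, -0.71]
ft_force: [0.3, -0.2, 0.3]
opening: 0.022
```

Emit:
apply_moves --moves '[{"fingers":1,"xyz":[0.001,0,0],"dr":[0,0,0]},{"fingers":1,"xyz":[0.001,0,0],"dr":[0,0,0]}]'

```text
t: 11.15
eef_pos: [0.4554, 0.3248, 0.2788]
tool_rot: [0.711, 1.451, -0.71]
ft_force: [-0.6, -0.3, 1.5]
opening: 0.022
```

Emit:
apply_moves --moves '[{"fingers":1,"xyz":[0.001,0,0],"dr":[0,0,0]},{"fingers":1,"xyz":[0.001,0,0],"dr":[0,0,0]}]'

```text
t: 11.4
eef_pos: [0.4554, 0.3248, 0.2778]
tool_rot: [0.711, 1.451, -0.71]
ft_force: [-0.6, -0.1, 1.9]
opening: 0.0219
```

Emit:
apply_moves --moves '[{"fingers":1,"xyz":[0,0,0],"dr":[0,0,0]},{"fingers":1,"xyz":[0,0,0],"dr":[0,0,0]},{"fingers":1,"xyz":[0,0,0],"dr":[0,0,0]}]'

```text
t: 11.78
eef_pos: [0.4554, 0.3248, 0.2778]
tool_rot: [0.711, 1.451, -0.71]
ft_force: [0.4, 0.9, 1.9]
opening: 0.0215
```

Emit:
apply_moves --moves '[{"fingers":1,"xyz":[0,0,0],"dr":[0,0,0]},{"fingers":1,"xyz":[0,0,0],"dr":[0,0,0]},{"fingers":1,"xyz":[0,0,0],"dr":[0,0,0]}]'

```text
t: 12.15
eef_pos: [0.4554, 0.3248, 0.2778]
tool_rot: [0.711, 1.451, -0.71]
ft_force: [0.9, 0.0, 1.1]
opening: 0.0217
```

Emit:
apply_moves --moves '[{"fingers":1,"xyz":[0,0,0],"dr":[0,0,0]},{"fingers":1,"xyz":[0,0,0],"dr":[0,0,0]}]'

```text
t: 12.4
eef_pos: [0.4554, 0.3248, 0.2777]
tool_rot: [0.711, 1.451, -0.711]
ft_force: [0.5, 0.5, 1.8]
opening: 0.0222
```

```bash
python3 - <<'E'
from h import *
for i in range(3):
    o=get_obs();s=capture("side");print(o["t"],o["ft_force"],o["eef_pos"])
cv2.imwrite("pics/s11.png",cv2.resize(s[100:210,215:315,::-1],None,fx=5,fy=5,interpolation=cv2.INTER_CUBIC))
im=capture("wrist")
cv2.imwrite("pics/c11.png",cv2.resize(im[150:260,275:375,::-1],None,fx=5,fy=5,interpolation=cv2.INTER_CUBIC))
E
```

```text
12.4 [0.50636633 0.46020498 1.75257553] [0.45540739 0.32478786 0.27774717]
12.45 [-0.11161988 -0.51755687  2.74936031] [0.45540898 0.32479208 0.27775639]
12.5 [1.40247034 0.25947457 1.32419335] [0.45540707 0.32478973 0.2777687 ]
```

View pics/c11.png

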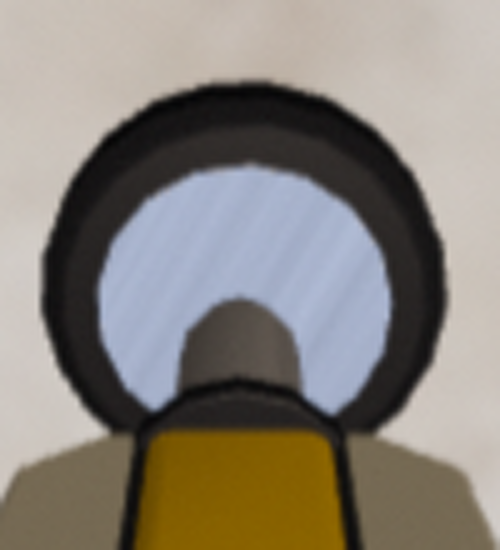

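View pics/s11.png

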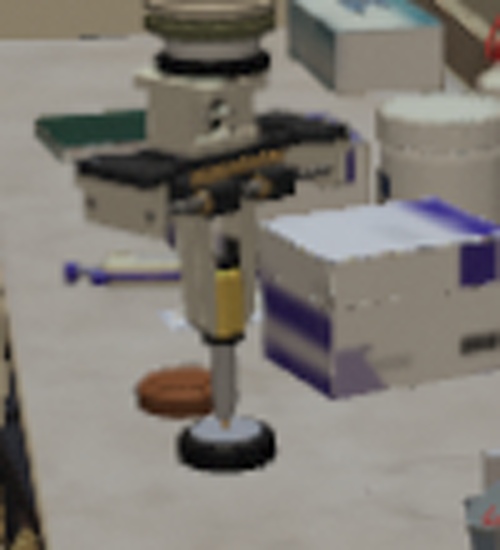

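Emit:
apply_moves --moves '[{"fingers":1,"xyz":[-0.01,0,0],"dr":[0,0,0]},{"fingers":1,"xyz":[-0.04,0,0],"dr":[0,0,0]},{"fingers":1,"xyz":[-0.08,0,0],"dr":[0,0,0]},{"fingers":1,"xyz":[-0.12,0,0],"dr":[0,0,0]},{"fingers":1,"xyz":[-0.12,0,0],"dr":[0,0,0]}]'

```text
t: 13.22
eef_pos: [0.456, 0.3252, 0.4022]
tool_rot: [0.715, 1.448, -0.706]
ft_force: [0.7, 0.9, -0.8]
opening: 0.0218
```

```bash
cat > plan.py <<'E'
from h import *
def plan(red,th,psi,dist,o=None,steps=True):
    o=o or get_obs();Rt=R.from_rotvec(o["tool_rot"])
    n=(R.from_euler("z",psi)*R.from_euler("y",-th)).apply([0,0,1])
    x=Rt.apply([1,0,0]);ax=np.cross(x,-n);s=np.linalg.norm(ax)
    rv=ax/s*np.arctan2(s,-x@n) if s>1e-9 else ax
    P=np.array(red)+n*dist
    print("t",o["t"],"eef",o["eef_pos"].round(4),"ft",o["ft_force"].round(2))
    print("xyz",Rt.inv().apply(P-o["eef_pos"]).round(4),"dr deg",np.degrees(Rt.inv().apply(rv)).round(2),"ang",np.degrees(np.linalg.norm(rv)).round(2))
    return n,P
E
python3 - <<'E'
from plan import *
print(plan([.5638,-.0207,.083],.395,-.155,.302))
E
```

```text
t 13.225 eef [0.456  0.3252 0.4022] ft [ 0.69  0.89 -0.85]
xyz [ 0.0393 -0.207   0.2547] dr deg [  0.   -16.42  15.15] ang 22.34
(array([-0.38019493,  0.05940673,  0.92299656]), array([ 0.44898113, -0.00275917,  0.36174496]))
```

Emit:
apply_moves --moves '[{"fingers":1,"xyz":[0,-0.034,0.042],"dr":[0,0,0]},{"fingers":1,"xyz":[0,-0.068,0.084],"dr":[0,0,0]},{"fingers":1,"xyz":[0,-0.102,0.126],"dr":[0,-4,3.5]},{"fingers":1,"xyz":[0,-0.136,0.168],"dr":[0,-8,7.5]},{"fingers":1,"xyz":[0,-0.17,0.21],"dr":[0,-12,11]}]'

```text
t: 13.85
eef_pos: [0.4491, 0.0531, 0.3961]
tool_rot: [0.74, 1.174, -0.617]
ft_force: [1.3, -0.7, -1.5]
opening: 0.0219
```

```bash
python3 - <<'E'
from plan import *
print(plan([.5638,-.0207,.083],.395,-.155,.31))
E
```

```text
t 13.85 eef [0.4491 0.0531 0.3961] ft [ 1.29 -0.67 -1.48]
xyz [ 0.0277 -0.0418  0.036 ] dr deg [-0.   -4.41  4.52] ang 6.32
(array([-0.38019493,  0.05940673,  0.92299656]), array([ 0.44593957, -0.00228391,  0.36912893]))
```

Emit:
apply_moves --moves '[{"fingers":1,"xyz":[0.012,-0.018,0.018],"dr":[0,-2.2,2.2]},{"fingers":1,"xyz":[0.025,-0.037,0.033],"dr":[0,-4.4,4.2]},{"fingers":1,"xyz":[0.025,-0.037,0.033],"dr":[0,-4.4,4.2]},{"fingers":1,"xyz":[0.025,-0.037,0.033],"dr":[0,-4.4,4.2]}]'

```text
t: 14.35
eef_pos: [0.4476, 0.0051, 0.3731]
tool_rot: [0.752, 1.075, -0.58]
ft_force: [0.4, 0.2, -1.0]
opening: 0.0218
```

```bash
python3 - <<'E'
from plan import *
o=get_obs();print(plan([.5638,-.0207,.083],.395,-.155,.2577,o))
Rt=R.from_rotvec(o["tool_rot"]);c=get_calibration("wrist");np.savez("w12.npz",**c);np.savez("o12.npz",p=o["eef_pos"],r=o["tool_rot"])
im=capture("wrist");cv2.imwrite("pics/w12.png",im[:,:,::-1])
s=capture("side");cv2.imwrite("pics/side12.png",s[:,:,::-1]);cv2.imwrite("pics/s12.png",cv2.resize(s[120:250,255:385,::-1],None,fx=4,fy=4,interpolation=cv2.INTER_CUBIC))
print(proj(c,[[.5638,-.0207,.083],o["eef_pos"]+Rt.apply([.2617,0,0])]))
E
```

```text
t 14.35 eef [0.4476 0.0051 0.3731] ft [ 0.37  0.22 -1.04]
xyz [ 0.0558 -0.0065  0.0039] dr deg [ 0.   -0.17  0.38] ang 0.42
(array([-0.38019493,  0.05940673,  0.92299656]), array([ 0.46582377, -0.00539089,  0.32085621]))
[[316.67746703 195.15009765]
 [321.42142608 208.00015663]]
```

View pics/w12.png

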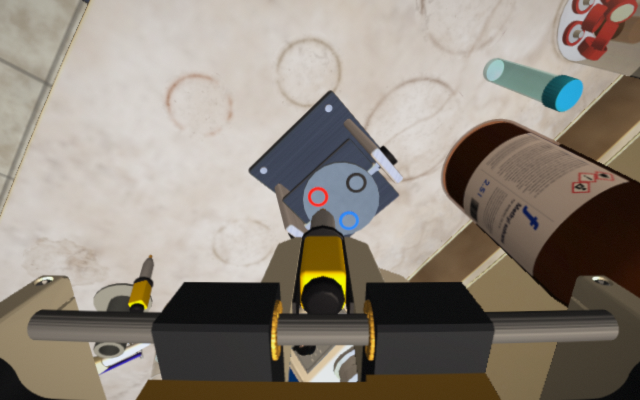

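View pics/s12.png

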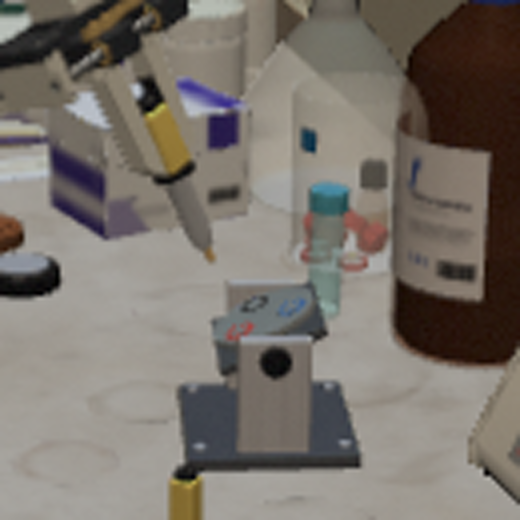

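```bash
python3 - <<'E'
from rings import *
im=cv2.imread("pics/w12.png")
print(ring(im,"red",(300,180,340,212)),ring(im,"blue",(330,205,365,232)))
cv2.imwrite("pics/c12.png",cv2.resize(im[150:250,290:390],None,fx=6,fy=6,interpolation=cv2.INTER_CUBIC))
E
```

```text
((np.float64(317.5), np.float64(196.5)), (317.52560806274414, 196.45854949951172), 182) ((np.float64(348.5), np.float64(220.0)), (348.5018482208252, 220.1731767654419), 186)
```

View pics/c12.png

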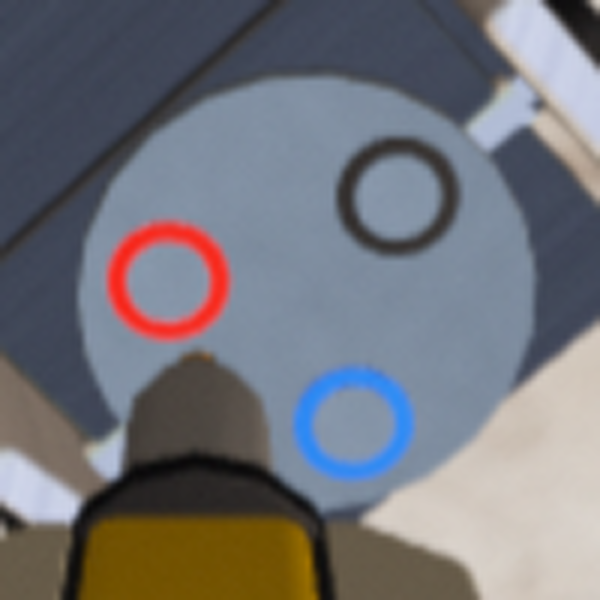

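```bash
cat > fit2.py <<'E'
import fit
from fit import *
fit.cams["w12"]=dict(np.load("w12.npz"))
fit.obs+= [("w12","red",317.5,196.5),("w12","blue",348.5,220.05),("w12","black",355.9,182.25)]
o=np.load("o12.npz");Rt=R.from_rotvec(o["r"])
tipP=o["p"]+Rt.apply([.2617,0,0])
def res2(p):
    c=cams["w12"];off=R.from_rotvec(c["orientation"]).apply(p[11:14])
    r=proj(c,tipP-off)[0]-[323.4,208.4]
    return np.r_[res(p,1),r/[.7,1.2]]
s=least_squares(res2,np.load("fit.npy"));p=s.x
print(s.cost,p.round(4),"sd",np.sqrt(np.diag(np.linalg.inv(s.jac.T@s.jac)))[:5].round(4))
print("red",pt(p,"red",1),"n",frame(p).apply([0,0,1]))
print(s.fun[:42].reshape(-1,2).round(1).tolist(),s.fun[-2:])
np.save("fit2.npy",p)
E
python3 fit2.py
```

```text
18.166525432018798 [ 5.8690e-01 -1.0400e-02 -1.5490e-01  4.0400e-01 -2.4794e+00  9.0000e-04
  4.0000e-04  2.0000e-04  2.8000e-03 -3.0000e-04  1.0000e-03 -1.3000e-03
  1.0000e-03  4.0000e-04] sd [0.0005 0.0006 0.007  0.0195 0.0103]
red [ 0.56393845 -0.0211634   0.0829839 ] n [-0.38840036  0.06063976  0.91949333]
[[-0.0, -0.1], [-0.1, 0.2], [-0.2, 0.1], [-1.2, -0.1], [-0.6, -0.6], [0.1, 0.0], [-0.1, -0.1], [-0.0, -0.2], [0.8, -0.2], [0.9, -0.4], [-0.4, -0.6], [0.2, -0.7], [0.0, 0.1], [-0.6, 0.4], [-1.8, 1.4], [0.4, -2.2], [2.8, -0.1], [1.5, -1.7], [0.5, 0.1], [0.4, 0.6], [0.1, 0.3]] [-0.6404738   0.63966466]
```

```bash
python3 - <<'E'
from plan import *
print(plan([.5639,-.0211,.083],.40,-.155,.27))
E
```

```text
t 14.45 eef [0.4481 0.0055 0.3739] ft [ 0.14 -0.69 -0.32]
xyz [ 0.0441 -0.0085  0.003 ] dr deg [-0.   -0.33  0.5 ] ang 0.6
(array([-0.38474981,  0.06011844,  0.92106099]), array([ 0.46001755, -0.00486802,  0.33168647]))
```

Emit:
apply_moves --moves '[{"fingers":1,"xyz":[0.01,-0.0085,0.003],"dr":[0,-0.3,0.5]},{"fingers":1,"xyz":[0.022,-0.0085,0.003],"dr":[0,-0.3,0.5]},{"fingers":1,"xyz":[0.034,-0.0085,0.003],"dr":[0,-0.3,0.5]},{"fingers":1,"xyz":[0.043,-0.0085,0.003],"dr":[0,-0.3,0.5]},{"fingers":1,"xyz":[0.043,-0.0085,0.003],"dr":[0,-0.3,0.5]}]'

```text
t: 15.08
eef_pos: [0.4593, -0.0055, 0.3311]
tool_rot: [0.754, 1.067, -0.574]
ft_force: [-0.2, 0.4, -1.9]
opening: 0.0218
```

Emit:
apply_moves --moves '[{"fingers":1,"xyz":[0,0,0],"dr":[0,0,0]},{"fingers":1,"xyz":[0,0,0],"dr":[0,0,0]}]'

```text
t: 15.32
eef_pos: [0.4595, -0.0056, 0.333]
tool_rot: [0.754, 1.063, -0.573]
ft_force: [-0.4, -0.1, -1.4]
opening: 0.022
```

```bash
python3 - <<'E'
from plan import *
from rings import ring
o=get_obs();print(plan([.5639,-.0211,.083],.40,-.155,.2577,o))
c=get_calibration("wrist");Rt=R.from_rotvec(o["tool_rot"])
im=capture("wrist");cv2.imwrite("pics/w13.png",im[:,:,::-1]);cv2.imwrite("pics/c13.png",cv2.resize(im[150:250,280:380,::-1],None,fx=6,fy=6,interpolation=cv2.INTER_CUBIC))
s=capture("side");cv2.imwrite("pics/side13.png",s[:,:,::-1]);cv2.imwrite("pics/s13.png",cv2.resize(s[130:240,275:365,::-1],None,fx=6,fy=5.4,interpolation=cv2.INTER_CUBIC))
print(proj(c,[[.5639,-.0211,.083],o["eef_pos"]+Rt.apply([.2617,0,0]),o["eef_pos"]+Rt.apply([.2697,0,0])]))
print(get_obs()["eef_pos"])
E
```

```text
t 15.325 eef [ 0.4595 -0.0056  0.333 ] ft [-0.38 -0.14 -1.36]
xyz [ 0.0136  0.0004 -0.0007] dr deg [ 0.    0.05 -0.03] ang 0.06
(array([-0.38474981,  0.06011844,  0.92106099]), array([ 0.46474997, -0.00560748,  0.32035742]))
[[321.82317049 203.32672057]
 [321.42823457 208.05080956]
 [321.44622172 204.93156772]]
[ 0.4594852  -0.00557014  0.33292239]
```

View pics/c13.png

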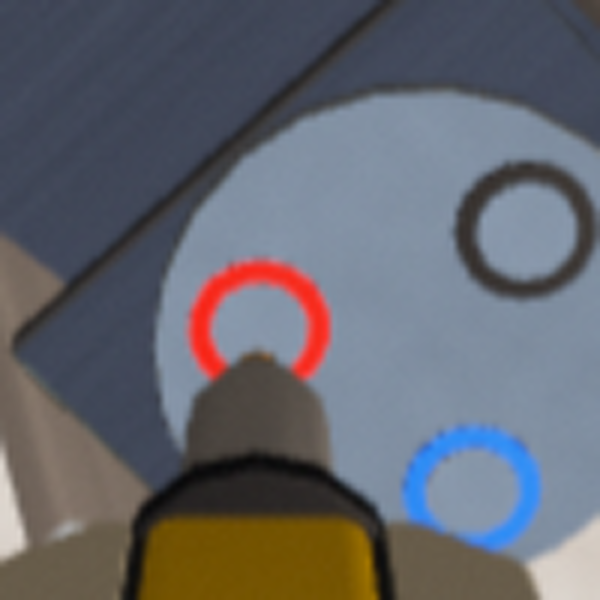

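View pics/s13.png

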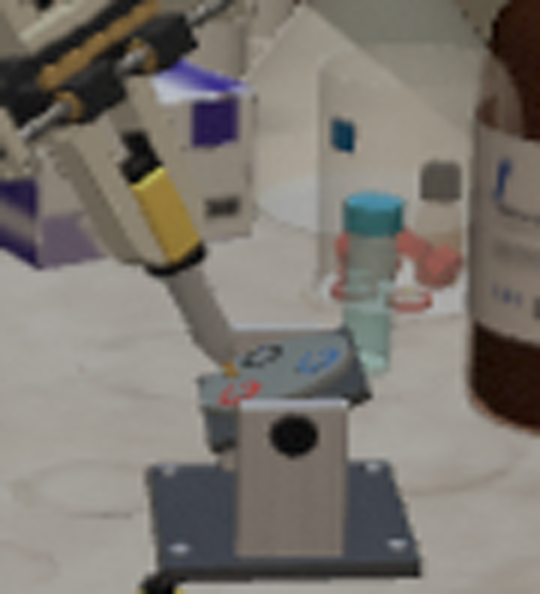

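Emit:
apply_moves --moves '[{"fingers":1,"xyz":[0.003,0.0002,-0.0006],"dr":[0,0,0]},{"fingers":1,"xyz":[0.005,0.0002,-0.0006],"dr":[0,0,0]},{"fingers":1,"xyz":[0.007,0.0002,-0.0006],"dr":[0,0,0]},{"fingers":1,"xyz":[0.007,0.0002,-0.0006],"dr":[0,0,0]},{"fingers":1,"xyz":[0.007,0.0002,-0.0006],"dr":[0,0,0]}]'

```text
t: 16.05
eef_pos: [0.4619, -0.0054, 0.3258]
tool_rot: [0.754, 1.064, -0.573]
ft_force: [-0.1, 0.7, -0.7]
opening: 0.0217
```

```bash
cat > look.py <<'E'
from plan import *
import sys
F=[];T=[]
n=None
for i in range(4):
    o=get_obs();F.append(o["ft_force"])
    im=capture("wrist")
n,_=plan([.5639,-.0211,.083],.40,-.155,.2617,o)
F=np.array(F);print("F.n",(F@n).round(2),"mean",(F@n).mean().round(2),"F",F.mean(0).round(2))
cv2.imwrite(sys.argv[1],cv2.resize(im[150:250,280:380,::-1],None,fx=6,fy=6,interpolation=cv2.INTER_CUBIC))
E
python3 look.py pics/c14.png
```

```text
t 16.2 eef [ 0.4619 -0.0054  0.326 ] ft [-0.12 -0.35 -1.46]
xyz [0.0023 0.0004 0.0001] dr deg [0.   0.02 0.  ] ang 0.02
F.n [-0.53 -0.8  -0.79 -1.32] mean -0.86 F [-0.05  0.14 -0.96]
```

View pics/c14.png

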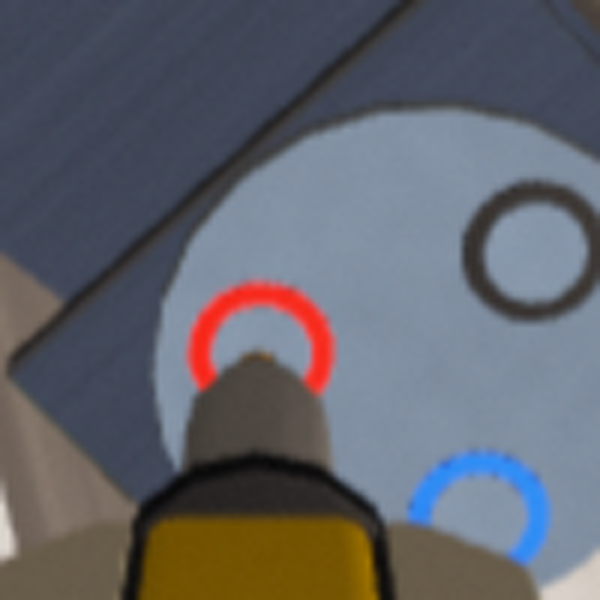

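Emit:
apply_moves --moves '[{"fingers":1,"xyz":[0.001,0.0003,0.0006],"dr":[0,0,0]},{"fingers":1,"xyz":[0.002,0.0003,0.0006],"dr":[0,0,0]},{"fingers":1,"xyz":[0.0025,0.0003,0.0006],"dr":[0,0,0]},{"fingers":1,"xyz":[0.003,0.0003,0.0006],"dr":[0,0,0]},{"fingers":1,"xyz":[0.003,0.0003,0.0006],"dr":[0,0,0]}]'

```text
t: 16.88
eef_pos: [0.4637, -0.0059, 0.3234]
tool_rot: [0.754, 1.064, -0.573]
ft_force: [-0.8, 0.3, -0.1]
opening: 0.0217
```

```bash
python3 look.py pics/c15.png
```

```text
t 17.025 eef [ 0.4636 -0.0059  0.3234] ft [-0.07  0.32 -1.17]
xyz [-0.0007  0.0002 -0.0005] dr deg [-0.    0.02  0.  ] ang 0.02
F.n [ 0.25  0.15  0.13 -1.03] mean -0.12 F [-0.11  0.04 -0.18]
```

Emit:
apply_moves --moves '[{"fingers":1,"xyz":[0.0008,0,0],"dr":[0,0,0]},{"fingers":1,"xyz":[0.0015,0,0],"dr":[0,0,0]},{"fingers":1,"xyz":[0.0015,0,0],"dr":[0,0,0]}]'

```text
t: 17.45
eef_pos: [0.4642, -0.006, 0.322]
tool_rot: [0.754, 1.064, -0.573]
ft_force: [-0.4, -0.2, -0.0]
opening: 0.0219
```

```bash
python3 look.py pics/c16.png
```

```text
t 17.6 eef [ 0.4642 -0.006   0.322 ] ft [-1.98 -0.68 -0.27]
xyz [-0.0023  0.0002 -0.0005] dr deg [0.   0.02 0.  ] ang 0.02
F.n [0.14 0.62 1.09 0.47] mean 0.58 F [-1.07 -0.28  0.2 ]
```

View pics/c16.png

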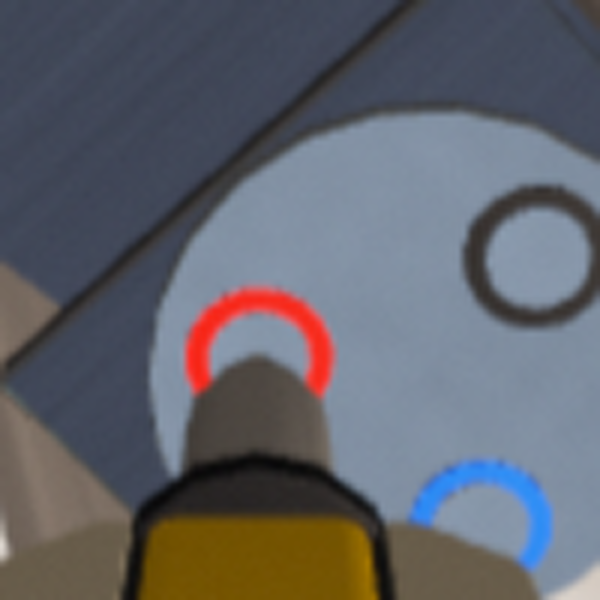

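Emit:
apply_moves --moves '[{"fingers":1,"xyz":[0.001,0,0],"dr":[0,0,0]},{"fingers":1,"xyz":[0.002,0,0],"dr":[0,0,0]},{"fingers":1,"xyz":[0.002,0,0],"dr":[0,0,0]},{"fingers":1,"xyz":[0.002,0,0],"dr":[0,0,0]}]'

```text
t: 18.15
eef_pos: [0.465, -0.0061, 0.3202]
tool_rot: [0.754, 1.064, -0.573]
ft_force: [-1.5, 0.6, 2.6]
opening: 0.0219
```

```bash
sed -i 's/range(4)/range(8)/' look.py; python3 look.py pics/c17.png; python3 - <<'E'
from h import *
s=capture("side");cv2.imwrite("pics/s17.png",cv2.resize(s[130:240,275:365,::-1],None,fx=6,fy=5.4,interpolation=cv2.INTER_CUBIC))
E
```

```text
t 18.5 eef [ 0.465  -0.0061  0.3202] ft [-2.72 -0.07  1.14]
xyz [-0.0043  0.0002 -0.0005] dr deg [0.   0.02 0.  ] ang 0.02
F.n [3.03 2.78 2.12 1.65 2.07 2.8  1.78 2.09] mean 2.29 F [-1.58  0.1   1.82]
```

View pics/c17.png

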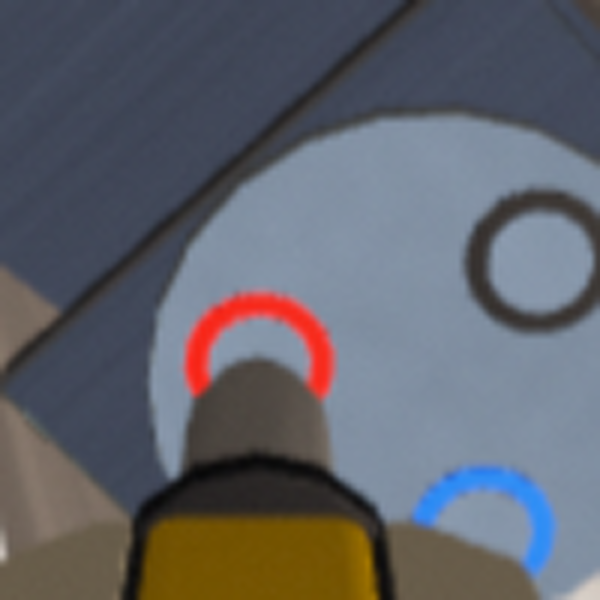

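View pics/s17.png

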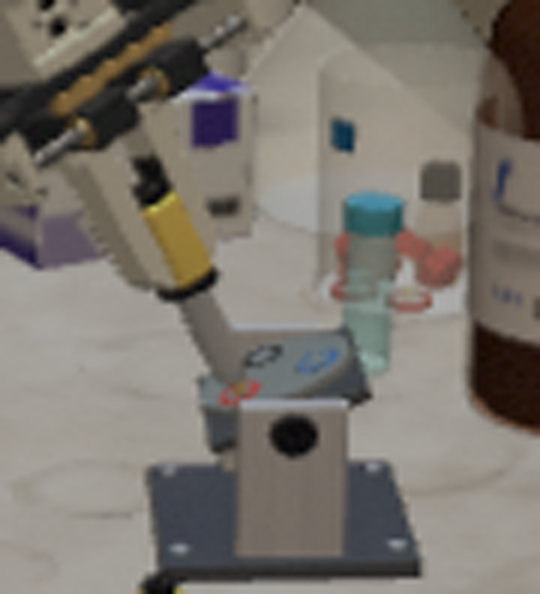

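```bash
python3 -c "
from h import *
o=get_obs();print(o['t'],o['opening'],o['ft_force'],o['eef_pos']);finish_job()"
```

```text
18.6 0.021931459027963587 [-0.8568572   0.39355264  1.949742  ] [ 0.46497553 -0.0060805   0.32017338]
the job is handed in; nothing more can be done
```

I finished the job in 18.6 s of robot time. I took the larger yellow-gripped probe from its stand and pressed it upright on the black-based pad. I then pressed it inside the red ring, square to the tilted disc, and handed in while still holding it there.

- **Pad press:** the wrist view put the tip about 2 mm from the pad's middle. It was held for about 1.1 s at roughly 3.3 N, with the tip about 4 mm in.
- **Disc press:** the wrist view just before handing in showed the tip close to the centre of the red ring. The force along the disc's normal averaged about 3.5 N over 8 readings once the probe's weight was allowed for. The arm position implied about 4.3 mm of push. Both are close to half-way.
- **Bystanders and stage:** the last side view of the stage area showed nothing knocked over, and the stage looked as it had before. I did not re-measure its tilt and turn after the press.

Some checks were imprecise or did not fully agree:
- **Disc tilt:** my estimates ranged from 0.38 to 0.41 rad and I used 0.40, so the probe should be square to within about 1°.
- **Wrist camera:** it was off by 1 to 2 pixels, and I corrected for that.
- **Force readings:** single readings scattered by up to about 1 N. Midway through the disc press, force implied about 1.4 to 1.8 mm of push, while the arm position implied 2.3 mm. By the final hold the two agreed closely.

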